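Nip up a dish clamp screw by screw

TASK

Tighten the three wing screws of the dish clamp in order round the rim: begin with the one beside the projecting lug and go clockwise as seen from above, finishing each before starting the next. Turn each clockwise through its dead play until you feel it bite, then exactly one quarter turn more, with a light grip and without leaning on the clamp; let go and leave everything else on the bench alone.

Things in the scene. Friction and masses are not known exactly. Their poses are not given: they have to be found in the camera images.
- base: dish clamp, fixed to the bench: aluminium disc 180 mm across, 12 mm thick, with a glass dish on its middle and three upright wing-head screws 62 mm from its centre, 120 degrees apart. Origin: centre of its underside. +x points to the projecting lug (40 mm wide, reaching 113 mm out); screw 1 stands on +x, screw 2 120 degrees clockwise from it seen from above, screw 3 another 120 clockwise.
- wing_1: wing head of screw 1 (first, the one beside the lug): upright flat bar 42 mm long (own x), 9 mm thick (y), from 56 to 84 mm above the bench, on a narrow hub; origin on the screw's vertical axis, 50 mm above the bench. It only turns about that axis and stays where left. Clockwise from above it runs nearly free through 10 to 70 degrees of dead play, random and hidden, then bites. A grip of 15 to 30 N turns it.
- wing_2: wing head of screw 2 (second, next clockwise seen from above): upright flat bar 42 mm long (own x), 9 mm thick (y), from 56 to 84 mm above the bench, on a narrow hub; origin on the screw's vertical axis, 50 mm above the bench. It only turns about that axis and stays where left. Clockwise from above it runs nearly free through 10 to 70 degrees of dead play, random and hidden, then bites. A grip of 15 to 30 N turns it.
- wing_3: wing head of screw 3 (third, last clockwise): upright flat bar 42 mm long (own x), 9 mm thick (y), from 56 to 84 mm above the bench, on a narrow hub; origin on the screw's vertical axis, 50 mm above the bench. It only turns about that axis and stays where left. Clockwise from above it runs nearly free through 10 to 70 degrees of dead play, random and hidden, then bites. A grip of 15 to 30 N turns it.
- pad_1 (a point): foot of the clamp finger of screw 1, over the dish rim, 41 mm above the bench. In the dead play the wing turns at 0.01 N m; from the bite on it takes the screw along at a steady 0.2 N m, with no stop, and this foot sinks 0.5 mm a quarter turn: too little to see or measure from poses. Turned back, the wing has 92 degrees of play before it takes the screw back.
- pad_2 (a point): foot of the clamp finger of screw 2, over the dish rim, 41 mm above the bench. In the dead play the wing turns at 0.01 N m; from the bite on it takes the screw along at a steady 0.2 N m, with no stop, and this foot sinks 0.5 mm a quarter turn: too little to see or measure from poses. Turned back, the wing has 92 degrees of play before it takes the screw back.
- pad_3 (a point): foot of the clamp finger of screw 3, over the dish rim, 41 mm above the bench. In the dead play the wing turns at 0.01 N m; from the bite on it takes the screw along at a steady 0.2 N m, with no stop, and this foot sinks 0.5 mm a quarter turn: too little to see or measure from poses. Turned back, the wing has 92 degrees of play before it takes the screw back.
- dropper: bystander: brown dropper bottle with a black rubber top, 36 mm across, 108 mm tall; origin at the centre of its underside; leave it alone
- block_tray: bystander: tray of specimen blocks, 58x160x40 mm; origin at the centre of its underside; leave it alone
- jar: bystander: square lidded jar, 63x63x102 mm; origin at the centre of its underside; leave it alone
- marker: bystander: capped marker pen, 135 mm long, 17 mm thick; origin at the centre of its underside; leave it alone
- cover_glasses: bystander: small box of cover glasses, 33x33x20 mm; origin at the centre of its underside; leave it alone
- timer: bystander: bench timer, 78x62x17 mm; origin at the centre of its underside; leave it alone

How it is judged:
By the outcome, as a careful person would: the job done as asked, in the order asked, and still so for the second after the job is handed in, with the robot touching nothing.
It also fails if it takes over 72 s, if anything falls off the work surface, if the arm or the gripper's body presses on something with over 40 N, if the wrist force passes 120 N, or if a joint passes its speed limit or range.

ROBOT

A 6-joint arm with a two-finger parallel gripper is mounted at the origin on a cart in front of the work surface, level with it; the furniture and walls round the work are solid. World frame = base frame: x ahead of the robot, y to its left, z up, the work surface at z = 0. Lengths are in m, angles in degrees, forces in N, time in s.
With the tool pointing down it reaches from about 0.3 to 1 m from the base axis. Payload 5.1 kg.
Tool frame: the origin (TCP) lies at the very end of the fingers, on their centre line; the grasp point (between the pads) lies 19 mm behind it (manip.pinch_z is the distance from the TCP to the grasp point, in m); x points along the fingers, z is the direction in which the jaws open and shut, and the axes are right-handed (so a half turn about x gives the same grasp; the last joint's range is limited). The gripper opens to 95 mm and grips with 3 to 60 N. Pads are 20 mm wide; open, the fingers measure 119 mm over their backs; the gripper's body (75 mm by 180 mm) begins 59 mm behind the grasp point.
Start: joints at [-77.498, 7.093, 94.555, -0, 78.352, -4.733], TCP at [0.193, -0.621, 0.215] pointing down, gripper open.
Joint ranges: [-149.61, 149.61], [-58.7, 133.49], [1.44, 155.28], [-77.14, 257.14], [18.33, 153.61], [-166.67, 166.67]. Speed limits (degrees/s): [147.25, 147.25, 180, 180, 180, 180].

INTERFACE

Orientations are given as [roll, pitch, yaw] about the fixed x, y, z axes, in that order (R = Rz(yaw) Ry(pitch) Rx(roll)).
In Python, from rig import state, optics, manip gives the robot as it stands.
- The arm moves only by the tool carry_out, never from a script. Its arguments are lists of equal length, an entry for each row: "linear": the shift along the tool's x, y, z in mm, a list of three; "yaw": the turn about the tool's x in rad; "fingers": the finger opening in mm, from 0 to 95.1. In form: {"linear": [[dx, dy, dz], ...], "yaw": [yaw, ...], "fingers": [fingers, ...]}. A call has 1 to 5 rows; each row shifts and turns the commanded pose from where the row before left it, along the tool's axes as they then stand; what a row does not reach is not made up. A row lasts 1/12 s, in which the tool goes at most 41.7 mm and 7.16 degrees, less where a joint would pass 70% of its speed; a pose out of reach is approached as far as the arm can. A call with a gripper value outside its range is refused whole. The fingers move at their own pace and stop on an object; "squeeze" is the grip in N (left out, the last holds). Time passes only in rows, so rows that do not move let the fingers close. It gives the time, the measured TCP pose, the force and the opening at its end, in the units of the state.
- state(): the state, without advancing time (a new reading comes with each control period).
- optics.snapshot(name): name is "side" or "top"; returns (picture, depth): 420x560x3 uint8, blue, green, red; 420x560 float32, m along the optical axis (not along the pixel's ray), 0 where there is no reading.
- optics.camera_model(name): a dict with "fx", "fy", "cx", "cy" (pixels), "xyz" and "attitude" of the camera in the world. Camera axes: x right, y up, looking along -z (the intrinsics and any distortion apply to the point x, -y, -z); pixel columns grow to the right and rows downward; lengths in m; the calibration is good to about 2 mm. A picture is of the moment at which its call begins. camera_model takes no time and is no camera call.
- manip.sign_off(): hands the job in, once; it reports no verdict.
The state is a dict: "clock": time; "qpos": joint angles; "joint_vel": joint speeds; "tau": joint torques, N m; "ee_pos": TCP position; "eef_rot": TCP orientation; "wrist_force": force on the tool from outside, world axes, zero at the start; "torque": the same for the moment, N m; "opening": finger opening in m.
Only numpy, scipy, OpenCV 4.12 (cv2) and the standard library are available. Lean on these libraries where they do the work, as an engineer would, in place of code of your own. Each camera call takes 0.05 s, during which the arm holds its last target.

## Working session

There is one attempt and no reset: what is moved stays moved. The work goes in short steps, Python scripts to look and compute and a tool call to move; the robot and the scene stay as the last step left them, time stands still between calls to the robot, and variables do not carry over. Pictures are saved under pics/ and viewed, and the job is handed in when it is done.

Besides the shell and the picture viewer there is one more tool, called after "Request:" by a JSON object that holds its "op" and its "data". carry_out: Moves the arm, as the interface text tells. Its arguments: {"type":"object","properties":{"linear":{"type":"array","items":{"type":"array","items":{"type":"number"}}},"yaw":{"type":"array","items":{"type":"number"}},"fingers":{"type":"array","items":{"type":"number"}},"squeeze":{"type":"number"}},"required":["linear","yaw","fingers"]}

```bash
mkdir -p pics; ls; python3 - <<'E'
from rig import state, optics, manip
import cv2
print(state(), manip.pinch_z)
for n in ("side","top"):
    p,d=optics.snapshot(n); cv2.imwrite(f"pics/{n}0.png",p)
    import numpy as np; np.save(f"{n}0.npy",d)
    print(optics.camera_model(n))
E
```

```text
pics
{'clock': 0.0, 'qpos': array([-7.74973132e+01,  7.13251426e+00,  9.46338974e+01, -5.39972829e-04,
        7.83533419e+01, -4.73189699e+00]), 'joint_vel': array([ 0.03401584, -0.02209867,  0.08980302, -0.05612996,  0.09658153,
       -0.13304544]), 'tau': array([ 2.79753044e-05, -4.17602527e+01, -3.59934568e+01,  7.74900173e-02,
        4.93739638e-02, -1.82150093e-04]), 'ee_pos': array([ 0.19242094, -0.62018288,  0.21340006]), 'eef_rot': array([175.52102148,  89.88024527, 102.75571487]), 'wrist_force': array([-0.14810467,  0.43201192,  0.54417616]), 'torque': array([ 0.05148694, -0.02663621, -0.00189086]), 'opening': 0.09532528934299601} 0.0188
{'fx': 529.8993059656115, 'fy': 529.8993059656115, 'cx': 288.557655945518, 'cy': 206.85469174443836, 'xyz': array([ 0.59525267, -0.7833051 ,  0.80643743]), 'attitude': array([50.38557327, -1.09776162,  3.01921543])}
{'fx': 476.9596325397912, 'fy': 476.9596325397912, 'cx': 274.15626698372074, 'cy': 209.8891780530443, 'xyz': array([0.48739078, 0.10715145, 1.05225701]), 'attitude': array([  3.65900733,   1.00995518, -88.62111123])}
```

View pics/top0.png

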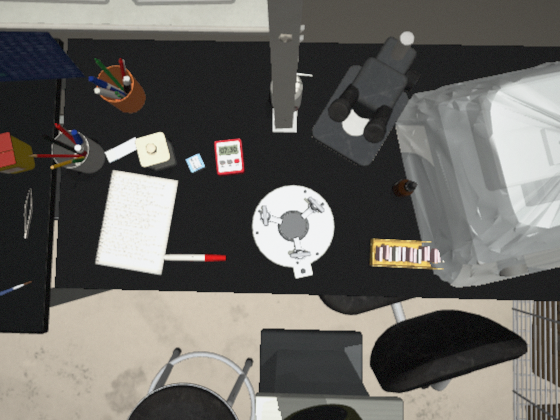

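View pics/side0.png

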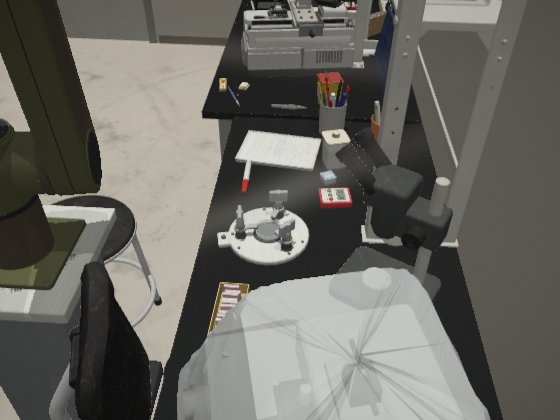

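The top picture shows the disc at about (293,226), with the lug towards the robot at (303,270). Wing 1 is at (299,254), wing 2 at (265,215) and wing 3 at (315,205). Next I'll zoom in and measure.

```bash
cat > h.py <<'E'
import numpy as np, cv2
from scipy.spatial.transform import Rotation as R
from rig import optics
def cam(n):
    c=optics.camera_model(n); return c,R.from_euler('xyz',c['attitude'],degrees=True).as_matrix()
def rays(n,uv):
    c,M=cam(n); uv=np.atleast_2d(uv).astype(float)
    d=np.c_[(uv[:,0]-c['cx'])/c['fx'],-(uv[:,1]-c['cy'])/c['fy'],-np.ones(len(uv))]
    return np.array(c['xyz']),d@M.T
def plane(n,uv,z):
    o,d=rays(n,uv); t=(z-o[2])/d[:,2]; return o+d*t[:,None]
def cloud(n,D):
    v,u=np.mgrid[:D.shape[0],:D.shape[1]]; uv=np.c_[u.ravel(),v.ravel()]
    o,d=rays(n,uv); P=o+d*D.ravel()[:,None]; P[D.ravel()<=0]=np.nan
    return P.reshape(*D.shape,3)
def proj(n,P):
    c,M=cam(n); q=(np.atleast_2d(P)-c['xyz'])@M
    return np.c_[c['cx']+c['fx']*q[:,0]/-q[:,2], c['cy']-c['fy']*q[:,1]/-q[:,2]]
E
python3 - <<'E'
from h import *
p=cv2.imread('pics/top0.png'); D=np.load('top0.npy')
c=p[175:285,240:345]; cv2.imwrite('pics/top0z.png',cv2.resize(c,None,fx=5.4,fy=5.4,interpolation=cv2.INTER_CUBIC))
s=cv2.imread('pics/side0.png')[180:270,210:320]; cv2.imwrite('pics/side0z.png',cv2.resize(s,None,fx=6,fy=6,interpolation=cv2.INTER_CUBIC))
# disc: bright blob
m=(p.min(2)>120).astype(np.uint8); 
n,l,st,ce=cv2.connectedComponentsWithStats(m)
i=l[245,270]; print(st[i],ce[i])
cs,_=cv2.findContours((l==i).astype(np.uint8),cv2.RETR_EXTERNAL,cv2.CHAIN_APPROX_NONE)
cc=max(cs,key=cv2.contourArea)[:,0]; P=plane('top',cc,0.012)[:,:2]
from scipy.optimize import least_squares
f=least_squares(lambda q:np.hypot(*(P-q[:2]).T)-q[2],[0.45,0.05,0.09],loss='soft_l1',f_scale=0.001)
print(f.x)
r=np.hypot(*(P-f.x[:2]).T); L=P[r>0.1]; far=r>0.1; print(len(L),np.rad2deg(np.arctan2(*(L.mean(0)-f.x[:2])[::-1])),r.max())
C=cloud('top',D)
for z in (0.075,):
    mm=(C[...,2]>0.060)&(C[...,2]<0.1)&(np.hypot(C[...,0]-f.x[0],C[...,1]-f.x[1])<0.1)
    n,l,st,ce=cv2.connectedComponentsWithStats(mm.astype(np.uint8))
    for k in range(1,n):
        if st[k,4]<8: continue
        Q=C[l==k]; print(st[k],ce[k],np.median(Q,0)); 
        Q2=Q[Q[:,2]>0.076]; print(len(Q2), Q2.mean(0), cv2.fitEllipse if 0 else np.linalg.eigh(np.cov(Q2[:,:2].T)))
E
```

```text
[ 252  185   83   94 5375] [293.13860465 227.44818605]
[0.51972781 0.08560143 0.08905672]
28 -166.72509522896422 0.11349194904342831
[308 196  17  17 118] [315.71186441 203.98305085] [0.56290372 0.04118101 0.08285589]
99 [0.56357402 0.04075067 0.08310177] EighResult(eigenvalues=array([9.27632605e-06, 1.27478143e-04]), eigenvectors=array([[-0.72762748,  0.68597248],
       [ 0.68597248,  0.72762748]]))
[262 205   7  21 105] [264.94285714 214.96190476] [0.53798581 0.1441219  0.08269793]
99 [0.53881014 0.14448632 0.0828668 ] EighResult(eigenvalues=array([9.24185093e-06, 1.28513062e-04]), eigenvectors=array([[ 0.11861503, -0.99294032],
       [-0.99294032, -0.11861503]]))
[290 250  21   8 108] [300.36111111 253.74074074] [0.46099443 0.07089248 0.08276902]
99 [0.4608323  0.07057211 0.08301786] EighResult(eigenvalues=array([9.10776199e-06, 1.30781206e-04]), eigenvectors=array([[-0.99325791, -0.11592552],
       [-0.11592552,  0.99325791]]))
```

View pics/top0z.png

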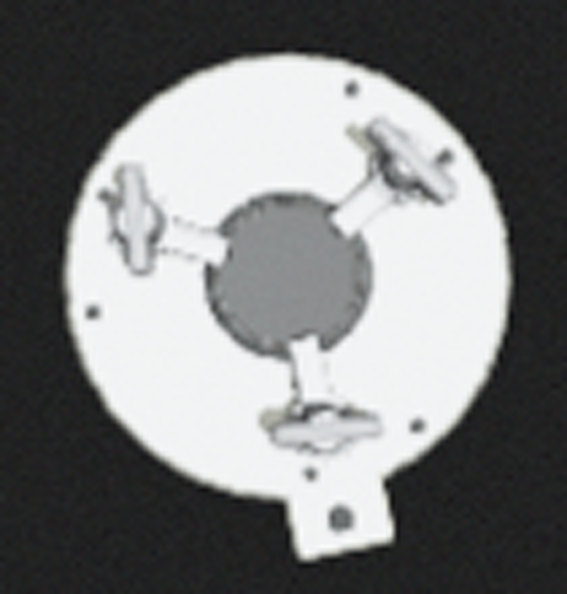

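View pics/side0z.png

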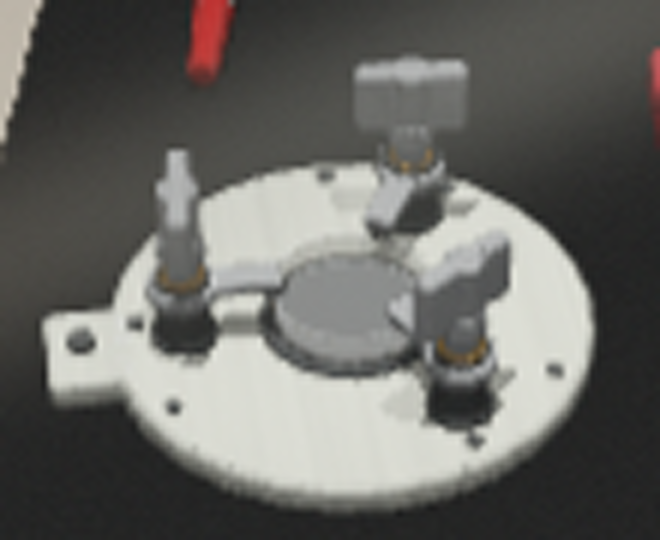

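Both pictures agree: the lug points towards the robot at about -166.6°. Wing 1 is beside it (zoom 322,427), wing 2 is at (137,220) and wing 3 at (412,160). The wing radii come to about 62 mm and the heights to 83 mm, which match the spec. Next come the side-view cross-check, obstacles along the path, and the joint-6 geometry.

```bash
python3 - <<'E'
from h import *
from rig import state
D=np.load('side0.npy'); C=cloud('side',D)
ctr=np.array([0.5208,0.0854])
mm=(C[...,2]>0.062)&(C[...,2]<0.1)&(np.hypot(C[...,0]-ctr[0],C[...,1]-ctr[1])<0.095)
n,l,st,ce=cv2.connectedComponentsWithStats(mm.astype(np.uint8))
for k in range(1,n):
    if st[k,4]<8: continue
    Q=C[l==k]; w,v=np.linalg.eigh(np.cov(Q[:,:2].T)); Q2=Q[Q[:,2]>np.percentile(Q[:,2],50)]
    print(st[k],Q.mean(0).round(4),Q[:,2].max().round(4),np.rad2deg(np.arctan2(v[1,1],v[0,1]))%180)
Ct=cloud('top',np.load('top0.npy'))
A=np.concatenate([C.reshape(-1,3),Ct.reshape(-1,3)]); A=A[~np.isnan(A[:,0])]
for x0 in np.arange(0,0.9,0.1):
    print(round(x0,1),[ (round(float(np.percentile(S,98)),2) if len(S:=A[(A[:,0]>=x0)&(A[:,0]<x0+.1)&(A[:,1]>=y0)&(A[:,1]<y0+.1)][:,2])>5 else None) for y0 in np.arange(-0.8,0.5,0.1)])
s=state(); M=R.from_euler('xyz',s['eef_rot'],degrees=True).as_matrix(); print(M.round(3)); print(np.rad2deg(np.arctan2(M[1,2],M[0,2])))
E
```

```text
[269 189  19  12 186] [0.5369 0.1415 0.075 ] 0.0876 5.446007329833577
[236 205   7  20 108] [0.4598 0.064  0.0787] 0.0858 97.61499454219916
[279 218  16  17 175] [0.5619 0.0363 0.0758] 0.0862 45.556346151995086
0.0 [-0.46, -0.37, -0.73, None, None, -0.73, 0.01, 0.28, 0.3, 0.0, -0.25, -0.25, -0.25]
0.1 [-0.44, -0.37, None, None, -0.74, 0.01, 0.05, 0.54, 0.5, 0.0, -0.73, -0.57, -0.73]
0.2 [-0.46, -0.37, -0.73, -0.73, 0.14, 0.14, 0.14, 0.55, -0.73, -0.73, -0.73, -0.73, -0.73]
0.3 [-0.39, -0.37, None, 0.0, 0.13, 0.13, 0.0, 0.0, 0.0, 0.0, 0.0, 0.0, 0.0]
0.4 [None, None, None, 0.16, 0.2, 0.19, 0.04, 0.03, 0.08, 0.01, 0.02, 0.02, 0.01]
0.5 [None, None, None, 0.25, 0.25, 0.25, 0.06, 0.01, 0.08, 0.08, 0.0, 0.01, 0.01]
0.6 [None, None, None, 0.27, 0.27, 0.25, 0.14, 0.33, 0.32, 0.01, 0.02, 0.1, 0.09]
0.7 [None, None, None, 0.27, 0.27, 0.26, 0.23, 0.29, 0.52, 0.56, 0.5, 0.5, 0.5]
0.8 [None, None, None, 0.26, 0.23, 0.12, 0.24, 0.3, 0.5, 0.5, 0.0, 0.0, 0.13]
[[-0.     0.955  0.296]
 [ 0.002  0.296 -0.955]
 [-1.     0.    -0.002]]
-72.7661211770364
```

```bash
cat >> h.py <<'E'
W={1:(0.4607,0.0706,6.9),2:(0.5388,0.1446,96.6),3:(0.5634,0.0407,136.5)}
def goal(x,y,z,jaw):
    from rig import state
    s=state(); M=R.from_euler('xyz',s['eef_rot'],degrees=True).as_matrix()
    d=M.T@(np.array([x,y,z])-s['ee_pos'])*1000
    a=np.rad2deg(np.arctan2(M[1,2],M[0,2])); t=(a-jaw+180)%360-180
    print('clock',s['clock'],'pos',s['ee_pos'].round(4),'jaw',a.round(2),'q',s['qpos'].round(1),'tilt',M[:,0].round(4))
    print('shift mm',d.round(1),'turn cw deg',t.round(1),'rad',np.deg2rad(t).round(3),'F',s['wrist_force'].round(2),'T',s['torque'].round(3),'open',s['opening'].round(4))
E
python3 - <<'E'
from h import *
C=cloud('side',np.load('side0.npy'));Ct=cloud('top',np.load('top0.npy'))
A=np.concatenate([C.reshape(-1,3),Ct.reshape(-1,3)]); A=A[~np.isnan(A[:,0])]
for z0 in (.1,.2,.3,.4,.5,.6):
  print(z0,[(round(float(np.percentile(S,2)),3) if len(S:=A[(A[:,2]>z0)&(A[:,2]<z0+.1)&(A[:,1]>=y0)&(A[:,1]<y0+.05)&(A[:,0]>0.35)][:,0])>5 else None) for y0 in np.arange(-0.2,0.3,0.05)])
goal(.4607,.0706,.34,6.9)
E
```

```text
0.1 [0.647, 0.767, 0.722, 0.72, 0.939, 0.739, 0.736, None, 0.929, 0.929]
0.2 [0.938, 0.768, 0.684, 0.693, 0.696, 0.738, 0.735, None, 0.939, 0.939]
0.3 [0.938, 0.938, 0.663, 0.647, 0.68, 0.738, 0.736, None, 0.939, 0.939]
0.4 [0.939, 0.938, 0.938, 0.938, 0.939, 0.738, 0.733, 0.739, 0.739, 0.739]
0.5 [None, None, 0.939, 0.938, 0.938, 0.738, 0.736, 0.77, 0.768, 0.766]
0.6 [None, None, None, None, None, None, None, None, None, None]
clock 0.1 pos [ 0.1924 -0.6203  0.2135] jaw -72.77 q [-77.5   7.1  94.6  -0.   78.4  -4.7] tilt [-4.0e-04  1.8e-03 -1.0e+00]Traceback (most recent call last):
  File "<stdin>", line 6, in <module>
  File "h.py", line 26, in goal
    print('shift mm',d.round(1),'turn cw deg',t.round(1),'rad',np.deg2rad(t).round(3),'F',s['wrist_force'].round(2),'T',s['torque'].round(3),'open',s['opening'].round(4))
                                                                                                                                                    ^^^^^^^^^^^^^^^^^^
AttributeError: 'float' object has no attribute 'round'
```

```bash
sed -i "s/s\['opening'\].round(4)/round(s['opening'],4)/" h.py
```

Request:
{"op": "carry_out", "data": {"linear": [[-40, 0, 0], [-40, 0, 0], [-40, 0, 0], [0, 23, -29], [0, 23, -29]], "yaw": [0, 0, 0, 0, 0], "fingers": [40, 40, 40, 40, 40], "squeeze": 20}}

```text
clock: 0.52
ee_pos: [0.2193, -0.5532, 0.3383]
eef_rot: [0.4, 89.7, -72.5]
wrist_force: [1.7, 0.1, -0.3]
opening: 0.067
```

Request:
{"op": "carry_out", "data": {"linear": [[0, 23, -29], [0, 23, -29], [0, 23, -29], [0, 23, -29], [0, 23, -29]], "yaw": [0, 0, 0, 0, 0], "fingers": [40, 40, 40, 40, 40]}}

```text
clock: 0.93
ee_pos: [0.2863, -0.3774, 0.334]
eef_rot: [-179.3, 90.0, 107.9]
wrist_force: [0.8, 0.0, 0.0]
opening: 0.0405
```

Request:
{"op": "carry_out", "data": {"linear": [[0, 23, -29], [0, 23, -29], [0, 23, -29], [0, 23, -29], [0, 23, -29]], "yaw": [0, 0, 0, 0, 0], "fingers": [40, 40, 40, 40, 40]}}

```text
clock: 1.35
ee_pos: [0.353, -0.2049, 0.3343]
eef_rot: [164.7, 90.0, 91.9]
wrist_force: [0.9, -0.3, -0.6]
opening: 0.04
```

Request:
{"op": "carry_out", "data": {"linear": [[0, 23, -29], [0, 23, -29], [0, 23, -29], [0, 23, -29], [0, 23, -29]], "yaw": [0, 0, 0, 0, 0], "fingers": [40, 40, 40, 40, 40]}}

```text
clock: 1.77
ee_pos: [0.4199, -0.0322, 0.3344]
eef_rot: [39.4, 90.0, -33.3]
wrist_force: [0.6, -0.2, 0.2]
opening: 0.0401
```

Request:
{"op": "carry_out", "data": {"linear": [[0, 23, -29], [0, 23, -29], [0, 23, -29], [0, 0, 0], [0, 0, 0]], "yaw": [0, 0, 0, -0.12, -0.12], "fingers": [40, 40, 40, 40, 40]}}

```text
clock: 2.18
ee_pos: [0.46, 0.0715, 0.3337]
eef_rot: [-120.8, 89.9, -179.3]
wrist_force: [0.2, -1.0, -0.0]
opening: 0.0399
```

```bash
python3 -c "
from h import *
goal(.4607,.0706,.16,6.9)"
```

```text
clock 2.1833 pos [0.46   0.0715 0.3337] jaw -58.44 q [  2.2 -19.5 107.8   0.   91.9  60.7] tilt [-0.002 -0.    -1.   ]
shift mm [173.7   0.4   1.4] turn cw deg -65.3 rad -1.14 F [ 0.2  -0.97 -0.02] T [-0.025 -0.027 -0.014] open 0.0399
```

Request:
{"op": "carry_out", "data": {"linear": [[17, 0, 0], [17, 0, 0], [17, 0, 0], [17, 0, 0], [17, 0, 0]], "yaw": [-0.114, -0.114, -0.114, -0.114, -0.114], "fingers": [40, 40, 40, 40, 40]}}

```text
clock: 2.6
ee_pos: [0.4597, 0.0695, 0.2483]
eef_rot: [-150.1, 90.0, -176.2]
wrist_force: [0.0, 0.5, -0.1]
opening: 0.0399
```

Request:
{"op": "carry_out", "data": {"linear": [[17, 0, 0], [17, 0, 0], [17, 0, 0], [17, 0, 0], [17, 0, 0]], "yaw": [-0.114, -0.114, -0.114, -0.114, -0.114], "fingers": [40, 40, 40, 40, 40]}}

```text
clock: 3.02
ee_pos: [0.4596, 0.0694, 0.1634]
eef_rot: [175.2, 90.0, -178.2]
wrist_force: [-0.4, -0.6, 0.9]
opening: 0.04
```

```bash
python3 -c "
from h import *
goal(.4607,.0706,.055,6.9)
p,d=optics.snapshot('top'); cv2.imwrite('pics/t1.png',cv2.resize(p[140:300,210:370],None,fx=3.6,fy=3.6))
p,d=optics.snapshot('side'); cv2.imwrite('pics/s1.png',cv2.resize(p[120:280,180:340],None,fx=3.6,fy=3.6))"
```

```text
clock 3.0167 pos [0.4596 0.0694 0.1634] jaw 6.63 q [  2.  -15.1 120.5   0.   74.6  -4.7] tilt [-7.e-04 -0.e+00 -1.e+00]
shift mm [108.4   1.    1.3] turn cw deg -0.3 rad -0.005 F [-0.36 -0.58  0.94] T [-0.038 -0.059  0.022] open 0.04
```

View pics/s1.png

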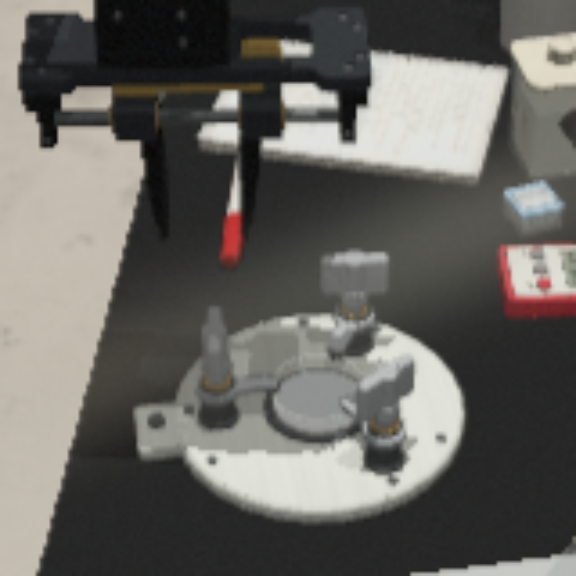

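The fingers are centred over wing 1: tips at about (165,235) and (250,225), wing at (215,340). I'll descend and close.

Request:
{"op": "carry_out", "data": {"linear": [[25, 1, 1], [25, 0, 0], [25, 0, 0], [22, 0, 0], [10, 0, 0]], "yaw": [0, 0, 0, 0, 0], "fingers": [40, 40, 40, 40, 40]}}

```text
clock: 3.53
ee_pos: [0.4595, 0.0705, 0.0556]
eef_rot: [176.1, 89.8, -177.8]
wrist_force: [-0.5, 0.3, -0.2]
opening: 0.0398
```

Request:
{"op": "carry_out", "data": {"linear": [[0, 0, 0], [0, 0, 0], [0, 0, 0], [0, 0, 0], [0, 0, 0]], "yaw": [0, 0, 0, 0, 0], "fingers": [25, 15, 6, 6, 6], "squeeze": 20}}

```text
clock: 3.95
ee_pos: [0.461, 0.0706, 0.06]
eef_rot: [175.3, 89.9, -178.4]
wrist_force: [-8.1, 0.4, 11.6]
opening: 0.012
```

```bash
python3 -c "
from h import *
goal(.4607,.0706,.055,6.9)"
```

```text
clock 3.95 pos [0.461  0.0706 0.06  ] jaw 6.29 q [  2.1  -7.8 125.2   0.   62.7  -4.2] tilt [-0.0011 -0.     -1.    ]
shift mm [ 5.   0.  -0.3] turn cw deg -0.6 rad -0.011 F [-8.09  0.42 11.62] T [-0.029  1.503  0.081] open 0.012
```

Request:
{"op": "carry_out", "data": {"linear": [[0, 0, 0], [0, 0, 0]], "yaw": [0, 0], "fingers": [6, 6]}}

```text
clock: 4.12
ee_pos: [0.4596, 0.0705, 0.06]
eef_rot: [179.1, 89.7, -174.6]
wrist_force: [-11.1, -0.8, 14.4]
opening: 0.0087
```

```bash
python3 -c "
from h import *
goal(.4607,.0706,.055,6.9)
p,d=optics.snapshot('side'); cv2.imwrite('pics/s2.png',cv2.resize(p[190:260,210:300],None,fx=7,fy=7,interpolation=cv2.INTER_CUBIC))"
```

```text
clock 4.1167 pos [0.4596 0.0705 0.06  ] jaw 6.3 q [  2.1  -7.9 125.2  -0.   62.9  -4.2] tilt [-4.8e-03 -5.0e-04 -1.0e+00]
shift mm [ 5.  -0.   1.1] turn cw deg -0.6 rad -0.01 F [-11.08  -0.76  14.36] T [-0.16   2.074  0.056] open 0.0087
```

View pics/s2.png

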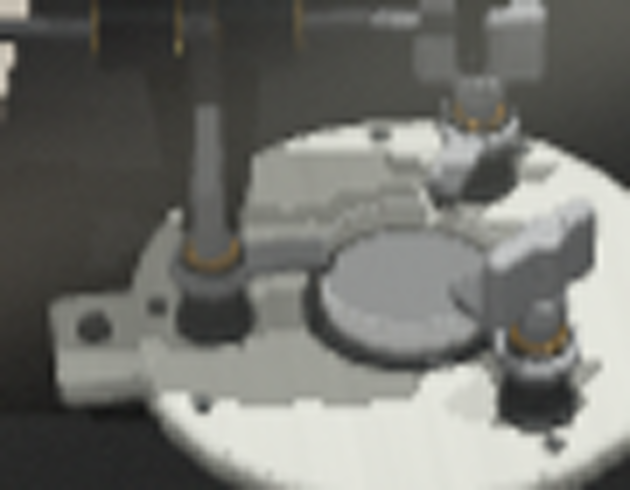

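Request:
{"op": "carry_out", "data": {"linear": [[-2, 0, 0], [-2, 0, -1]], "yaw": [0, 0], "fingers": [6, 6]}}

```text
clock: 4.33
ee_pos: [0.459, 0.0704, 0.0605]
eef_rot: [171.0, 90.0, 177.3]
wrist_force: [6.8, 0.0, -22.2]
opening: 0.0088
```

```bash
python3 -c "
from h import *
goal(.4607,.0706,.055,6.9)"
```

```text
clock 4.3333 pos [0.459  0.0704 0.0605] jaw 6.28 q [  2.1  -8.2 125.4   0.   62.8  -4.2] tilt [-5.e-04  0.e+00 -1.e+00]
shift mm [ 5.5 -0.   1.7] turn cw deg -0.6 rad -0.011 F [ 6.810e+00  2.000e-02 -2.216e+01] T [ 1.100e-02 -1.487e+00 -1.000e-03] open 0.0088
```

Request:
{"op": "carry_out", "data": {"linear": [[2.3, 0, 0.3], [0, 0, 0]], "yaw": [0, 0], "fingers": [6, 6]}}

```text
clock: 4.5
ee_pos: [0.4594, 0.0704, 0.0602]
eef_rot: [176.2, 89.8, -177.5]
wrist_force: [-7.0, -0.2, 2.9]
opening: 0.0089
```

```bash
python3 -c "
from h import *
goal(.4607,.0706,.055,6.9)"
```

```text
clock 4.5 pos [0.4594 0.0704 0.0602] jaw 6.3 q [  2.1  -8.  125.3  -0.   62.9  -4.2] tilt [-3.e-03 -1.e-04 -1.e+00]
shift mm [5.2 0.  1.3] turn cw deg -0.6 rad -0.011 F [-7.03 -0.17  2.86] T [-0.105  1.098  0.019] open 0.0089
```

Request:
{"op": "carry_out", "data": {"linear": [[0, 0, -0.3], [0, 0, 0], [0, 0, 0], [0, 0, 0], [0, 0, 0]], "yaw": [0, 0.03, 0.03, 0.03, 0.03], "fingers": [6, 6, 6, 6, 6]}}

```text
clock: 4.92
ee_pos: [0.4593, 0.0704, 0.0602]
eef_rot: [-177.6, 89.8, -178.2]
wrist_force: [-5.6, -1.1, 2.0]
opening: 0.0091
```

```bash
python3 -c "
from h import *
goal(.4607,.0706,.055,6.9)"
```

```text
clock 4.9167 pos [0.4593 0.0704 0.0602] jaw -0.66 q [  2.1  -8.  125.3   0.   62.9   2.8] tilt [-2.6e-03 -1.0e-04 -1.0e+00]
shift mm [5.2 0.2 1.5] turn cw deg -7.6 rad -0.132 F [-5.62 -1.09  2.03] T [-0.078  0.983  0.035] open 0.0091
```

```bash
cat > r.py <<'E'
from h import *
from rig import state
s=state(); M=R.from_euler('xyz',s['eef_rot'],degrees=True).as_matrix()
l=f"{s['clock']:.2f} jaw {np.rad2deg(np.arctan2(M[1,2],M[0,2])):.2f} Tz {s['torque'][2]:.3f} F {s['wrist_force'].round(1)} T {s['torque'].round(2)} pos {s['ee_pos'].round(4)} open {s['opening']:.4f} q6 {s['qpos'][5]:.1f} t6 {s['tau'][5]:.3f}"
print(l); open('log.txt','a').write(l+'\n')
E
python3 r.py
```

```text
4.92 jaw -0.66 Tz 0.035 F [-5.6 -1.1  2. ] T [-0.08  0.98  0.04] pos [0.4593 0.0704 0.0602] open 0.0091 q6 2.8 t6 -0.280
```

Request:
{"op": "carry_out", "data": {"linear": [[0, 0, 0], [0, 0, 0], [0, 0, 0]], "yaw": [0.025, 0.025, 0.025], "fingers": [6, 6, 6]}}

```text
clock: 5.17
ee_pos: [0.4592, 0.0705, 0.0602]
eef_rot: [-173.3, 89.8, -178.3]
wrist_force: [-6.1, -0.3, 2.0]
opening: 0.0089
```

```bash
python3 r.py
```

```text
5.17 jaw -4.94 Tz 0.002 F [-6.1 -0.3  2. ] T [-0.06  1.05  0.  ] pos [0.4592 0.0705 0.0602] open 0.0089 q6 7.0 t6 -0.230
```

Request:
{"op": "carry_out", "data": {"linear": [[0, 0, 0], [0, 0, 0], [0, 0, 0]], "yaw": [0.025, 0.025, 0.025], "fingers": [6, 6, 6]}}

```text
clock: 5.42
ee_pos: [0.4591, 0.0705, 0.0602]
eef_rot: [-168.9, 89.8, -178.2]
wrist_force: [-6.2, -0.9, 2.6]
opening: 0.0089
```

```bash
python3 r.py
```

```text
5.42 jaw -9.24 Tz 0.027 F [-6.2 -0.9  2.6] T [-0.04  1.11  0.03] pos [0.4591 0.0705 0.0602] open 0.0089 q6 11.3 t6 -0.230
```

Request:
{"op": "carry_out", "data": {"linear": [[0, 0, 0], [0, 0, 0], [0, 0, 0]], "yaw": [0.025, 0.025, 0.025], "fingers": [6, 6, 6]}}

```text
clock: 5.67
ee_pos: [0.459, 0.0705, 0.0602]
eef_rot: [-166.7, 89.8, 179.7]
wrist_force: [-6.5, -0.3, 3.5]
opening: 0.0087
```

```bash
python3 r.py
```

```text
5.67 jaw -13.54 Tz -0.047 F [-6.5 -0.3  3.5] T [-0.05  1.21 -0.05] pos [0.459  0.0705 0.0602] open 0.0087 q6 15.6 t6 -0.230
```

Request:
{"op": "carry_out", "data": {"linear": [[0, 0, 0], [0, 0, 0], [0, 0, 0]], "yaw": [0.025, 0.025, 0.025], "fingers": [6, 6, 6]}}

```text
clock: 5.92
ee_pos: [0.4589, 0.0705, 0.0602]
eef_rot: [-162.4, 89.8, 179.7]
wrist_force: [-6.7, 0.3, 2.9]
opening: 0.0091
```

```bash
python3 r.py
```

```text
5.92 jaw -17.84 Tz -0.009 F [-6.7  0.3  2.9] T [-0.08  1.22 -0.01] pos [0.4589 0.0705 0.0602] open 0.0091 q6 19.9 t6 -0.230
```

Request:
{"op": "carry_out", "data": {"linear": [[0, 0, 0], [0, 0, 0], [0, 0, 0]], "yaw": [0.025, 0.025, 0.025], "fingers": [6, 6, 6]}}

```text
clock: 6.17
ee_pos: [0.4589, 0.0705, 0.0602]
eef_rot: [-158.6, 89.8, 179.3]
wrist_force: [-7.1, 0.7, 3.3]
opening: 0.0089
```

```bash
python3 r.py
```

```text
6.17 jaw -22.14 Tz -0.030 F [-7.1  0.7  3.3] T [ 0.02  1.26 -0.03] pos [0.4589 0.0705 0.0602] open 0.0089 q6 24.2 t6 -0.230
```

Request:
{"op": "carry_out", "data": {"linear": [[0, 0, 0], [0, 0, 0], [0, 0, 0]], "yaw": [0.025, 0.025, 0.025], "fingers": [6, 6, 6]}}

```text
clock: 6.42
ee_pos: [0.4588, 0.0706, 0.0602]
eef_rot: [-155.9, 89.8, 177.6]
wrist_force: [-6.8, 0.7, 3.4]
opening: 0.0089
```

```bash
python3 r.py
```

```text
6.42 jaw -26.43 Tz -0.013 F [-6.8  0.7  3.4] T [-0.    1.36 -0.01] pos [0.4588 0.0706 0.0602] open 0.0089 q6 28.5 t6 -0.230
```

Request:
{"op": "carry_out", "data": {"linear": [[0, 0, 0], [0, 0, 0], [0, 0, 0]], "yaw": [0.025, 0.025, 0.025], "fingers": [6, 6, 6]}}

```text
clock: 6.67
ee_pos: [0.4588, 0.0706, 0.0602]
eef_rot: [-150.5, 89.8, 178.8]
wrist_force: [-7.6, -0.2, 4.4]
opening: 0.0087
```

```bash
python3 r.py
```

```text
6.67 jaw -30.69 Tz 0.225 F [-7.6 -0.2  4.4] T [0.05 1.34 0.22] pos [0.4588 0.0706 0.0602] open 0.0087 q6 32.8 t6 -0.032
```

Request:
{"op": "carry_out", "data": {"linear": [[0, 0, 0], [0, 0, 0], [0, 0, 0]], "yaw": [0.025, 0.025, 0.025], "fingers": [6, 6, 6]}}

```text
clock: 6.92
ee_pos: [0.4587, 0.0706, 0.0602]
eef_rot: [-147.2, 89.8, 177.8]
wrist_force: [-6.8, 0.7, 3.9]
opening: 0.0087
```

```bash
python3 r.py
```

```text
6.92 jaw -34.99 Tz 0.195 F [-6.8  0.7  3.9] T [0.08 1.36 0.2 ] pos [0.4587 0.0706 0.0602] open 0.0087 q6 37.1 t6 -0.034
```

Request:
{"op": "carry_out", "data": {"linear": [[0, 0, 0], [0, 0, 0], [0, 0, 0]], "yaw": [0.025, 0.025, 0.025], "fingers": [6, 6, 6]}}

```text
clock: 7.17
ee_pos: [0.4587, 0.0707, 0.0602]
eef_rot: [-144.0, 89.8, 176.7]
wrist_force: [-7.9, 1.3, 3.6]
opening: 0.009
```

```bash
python3 r.py
```

```text
7.17 jaw -39.29 Tz 0.229 F [-7.9  1.3  3.6] T [0.12 1.43 0.23] pos [0.4587 0.0707 0.0602] open 0.0090 q6 41.4 t6 -0.035
```

Request:
{"op": "carry_out", "data": {"linear": [[0, 0, 0], [0, 0, 0], [0, 0, 0]], "yaw": [0.025, 0.025, 0.025], "fingers": [6, 6, 6]}}

```text
clock: 7.42
ee_pos: [0.4586, 0.0707, 0.0602]
eef_rot: [-141.0, 89.8, 175.4]
wrist_force: [-9.0, 1.2, 5.4]
opening: 0.0088
```

```bash
python3 r.py
```

```text
7.42 jaw -43.58 Tz 0.201 F [-9.   1.2  5.4] T [0.2  1.46 0.2 ] pos [0.4586 0.0707 0.0602] open 0.0088 q6 45.7 t6 -0.035
```

Request:
{"op": "carry_out", "data": {"linear": [[-0.2, -0.2, -0.2], [0, 0, 0], [0, 0, 0], [0, 0, 0], [0, 0, 0]], "yaw": [0.05, 0.05, 0.05, 0.05, 0.05], "fingers": [6, 6, 6, 6, 6]}}

```text
clock: 7.83
ee_pos: [0.4584, 0.0709, 0.0602]
eef_rot: [-133.8, 89.8, 168.2]
wrist_force: [-7.8, 2.2, 2.4]
opening: 0.0087
```

```bash
python3 r.py
```

```text
7.83 jaw -57.99 Tz 0.236 F [-7.8  2.2  2.4] T [0.28 1.32 0.24] pos [0.4584 0.0709 0.0602] open 0.0087 q6 60.1 t6 -0.277
```

Request:
{"op": "carry_out", "data": {"linear": [[0, 0, 0], [0, 0, 0], [0, 0, 0], [0, 0, 0], [0, 0, 0]], "yaw": [0.05, 0.05, 0.05, 0.05, 0.05], "fingers": [6, 6, 6, 6, 6]}}

```text
clock: 8.25
ee_pos: [0.4583, 0.0711, 0.0602]
eef_rot: [-124.6, 89.8, 163.1]
wrist_force: [-7.9, 1.9, 3.3]
opening: 0.0089
```

```bash
python3 r.py
```

```text
8.25 jaw -72.32 Tz 0.228 F [-7.9  1.9  3.3] T [0.49 1.38 0.23] pos [0.4583 0.0711 0.0602] open 0.0089 q6 74.4 t6 -0.277
```

Request:
{"op": "carry_out", "data": {"linear": [[0, 0, 0], [0, 0, 0], [0, 0, 0], [0, 0, 0], [0, 0, 0]], "yaw": [0.05, 0.05, 0.05, 0.05, 0.05], "fingers": [6, 6, 6, 6, 6]}}

```text
clock: 8.67
ee_pos: [0.4583, 0.0713, 0.0602]
eef_rot: [-116.1, 89.7, 157.3]
wrist_force: [-6.7, 2.8, 3.2]
opening: 0.0089
```

```bash
python3 r.py
```

```text
8.67 jaw -86.65 Tz 0.226 F [-6.7  2.8  3.2] T [0.63 1.38 0.23] pos [0.4583 0.0713 0.0602] open 0.0089 q6 88.7 t6 -0.278
```

Request:
{"op": "carry_out", "data": {"linear": [[0, 0, 0], [0, 0, 0], [0, 0, 0], [0, 0, 0], [0, 0, 0]], "yaw": [0.05, 0.05, 0.05, 0.05, 0.05], "fingers": [6, 6, 6, 6, 6]}}

```text
clock: 9.08
ee_pos: [0.4583, 0.0715, 0.0602]
eef_rot: [-107.9, 89.7, 151.1]
wrist_force: [-7.1, 3.5, 2.8]
opening: 0.0092
```

```bash
python3 r.py
```

```text
9.08 jaw -100.98 Tz 0.182 F [-7.1  3.5  2.8] T [0.79 1.37 0.18] pos [0.4583 0.0715 0.0602] open 0.0092 q6 103.1 t6 -0.279
```

Request:
{"op": "carry_out", "data": {"linear": [[0, 0, 0], [0, 0, 0], [0, 0, 0], [0, 0, 0], [0, 0, 0]], "yaw": [0.05, 0.05, 0.05, 0.05, 0.05], "fingers": [6, 6, 6, 6, 6]}}

```text
clock: 9.5
ee_pos: [0.4584, 0.0718, 0.0602]
eef_rot: [-100.1, 89.7, 144.6]
wrist_force: [-7.2, 5.5, 2.5]
opening: 0.0092
```

```bash
python3 r.py
```

```text
9.50 jaw -115.31 Tz 0.166 F [-7.2  5.5  2.5] T [1.   1.29 0.17] pos [0.4584 0.0718 0.0602] open 0.0092 q6 117.4 t6 -0.281
```

Request:
{"op": "carry_out", "data": {"linear": [[0, 0, 0], [0, 0, 0], [0, 0, 0]], "yaw": [0.028, 0.028, 0], "fingers": [6, 6, 6]}}

```text
clock: 9.75
ee_pos: [0.4584, 0.0718, 0.0602]
eef_rot: [-98.2, 89.7, 143.3]
wrist_force: [-7.8, 4.9, 1.9]
opening: 0.0091
```

```bash
python3 r.py
```

```text
9.75 jaw -118.44 Tz 0.143 F [-7.8  4.9  1.9] T [0.96 1.34 0.14] pos [0.4584 0.0718 0.0602] open 0.0091 q6 120.5 t6 0.322
```

Request:
{"op": "carry_out", "data": {"linear": [[0, 0, 0], [0, 0, 0], [0, 0, 0], [0, 0, 0], [0, 0, 0]], "yaw": [0, 0, 0, 0, 0], "fingers": [40, 40, 40, 40, 40]}}

```text
clock: 10.17
ee_pos: [0.4603, 0.0703, 0.0601]
eef_rot: [114.6, 89.9, -3.8]
wrist_force: [-0.5, -0.3, 0.5]
opening: 0.0364
```

```bash
python3 r.py
```

```text
10.17 jaw -118.38 Tz -0.041 F [-0.5 -0.3  0.5] T [ 0.04  0.08 -0.04] pos [0.4603 0.0703 0.0601] open 0.0364 q6 120.5 t6 -0.000
```

Request:
{"op": "carry_out", "data": {"linear": [[-20, 0, 0], [-35, 0, 0], [-35, 0, 0], [0, 0, 0], [0, 0, 0]], "yaw": [0, 0, 0, -0.12, -0.12], "fingers": [40, 40, 40, 40, 40]}}

```text
clock: 10.58
ee_pos: [0.462, 0.0704, 0.1532]
eef_rot: [105.8, 89.6, 1.5]
wrist_force: [0.1, 0.1, -0.5]
opening: 0.0402
```

```bash
python3 -c "
from h import *
goal(.5376,.1453,.15,96.6)"
```

```text
clock 10.5833 pos [0.462  0.0704 0.1532] jaw -104.31 q [  2.1 -14.5 121.1  -0.   73.  106.4] tilt [ 6.9e-03  2.0e-04 -1.0e+00]
shift mm [  3.7  54.7 -91.3] turn cw deg 159.1 rad 2.777 F [ 0.07  0.06 -0.47] T [0.068 0.052 0.033] open 0.0402
```

Request:
{"op": "carry_out", "data": {"linear": [[0, 13.7, -22.8], [0, 13.7, -22.8], [0, 13.7, -22.8], [0, 13.7, -22.8], [0, 0, 0]], "yaw": [0, 0, 0, 0, -0.12], "fingers": [40, 40, 40, 40, 40]}}

```text
clock: 11.0
ee_pos: [0.5384, 0.1471, 0.1498]
eef_rot: [128.2, 89.9, 30.6]
wrist_force: [-0.4, -0.9, 0.9]
opening: 0.0399
```

Request:
{"op": "carry_out", "data": {"linear": [[0, 0, 0], [0, 0, 0], [0, 0, 0], [0, 0, 0], [0, 0, 0]], "yaw": [-0.12, -0.12, -0.12, -0.12, -0.12], "fingers": [40, 40, 40, 40, 40]}}

```text
clock: 11.42
ee_pos: [0.5359, 0.1448, 0.1495]
eef_rot: [7.1, 90.0, -55.9]
wrist_force: [0.3, -0.3, -0.3]
opening: 0.0399
```

Request:
{"op": "carry_out", "data": {"linear": [[0, 0, 0], [0, 0, 0], [0, 0, 0], [0, 0, 0], [0, 0, 0]], "yaw": [-0.12, -0.12, -0.12, -0.12, -0.12], "fingers": [40, 40, 40, 40, 40]}}

```text
clock: 11.83
ee_pos: [0.5359, 0.1447, 0.1496]
eef_rot: [11.6, 90.0, -17.1]
wrist_force: [-0.6, -0.7, -0.5]
opening: 0.0399
```

Request:
{"op": "carry_out", "data": {"linear": [[0, 0, 0], [0, 0, 0], [0, 0, 0], [0, 0, 0], [0, 0, 0]], "yaw": [-0.12, -0.12, -0.12, -0.12, -0.12], "fingers": [40, 40, 40, 40, 40]}}

```text
clock: 12.25
ee_pos: [0.5359, 0.1447, 0.1496]
eef_rot: [-9.6, 90.0, -3.9]
wrist_force: [-0.1, 0.7, -0.1]
opening: 0.0397
```

Request:
{"op": "carry_out", "data": {"linear": [[0, 0, 0], [0, 0, 0], [0, 0, 0], [0, 0, 0], [0, 0, 0]], "yaw": [-0.12, -0.12, -0.12, -0.12, -0.12], "fingers": [40, 40, 40, 40, 40]}}

```text
clock: 12.67
ee_pos: [0.5359, 0.1447, 0.1496]
eef_rot: [-42.5, 90.0, -2.4]
wrist_force: [0.1, 0.3, -0.2]
opening: 0.0401
```

```bash
cat > wing.py <<'E'
from h import *
import sys
tag=sys.argv[1]; todo=[int(k) for k in sys.argv[2]]
p,d=optics.snapshot('top'); cv2.imwrite(f'pics/t{tag}.png',cv2.resize(p[140:300,210:370],None,fx=3.6,fy=3.6))
p2,d2=optics.snapshot('side'); cv2.imwrite(f'pics/s{tag}.png',cv2.resize(p2[120:280,180:340],None,fx=3.6,fy=3.6))
for n,dd in(('top',d),('side',d2)):
  C=cloud(n,dd)
  for k in todo:
    w=W[k]; m=(C[...,2]>(0.076 if n=='top' else 0.062))&(C[...,2]<0.091)&(np.hypot(C[...,0]-w[0],C[...,1]-w[1])<0.027)
    Q=C[m]; 
    if len(Q)<20: print(n,k,len(Q)); continue
    e,v=np.linalg.eigh(np.cov(Q[:,:2].T)); print(n,k,len(Q),Q.mean(0).round(4),'ang',(np.rad2deg(np.arctan2(v[1,1],v[0,1]))%180).round(1),'sd mm',(np.sqrt(e)*1000).round(1))
E
python3 wing.py 3 123; python3 -c "
from h import *
goal(.5376,.1453,.062,96.6)"
```

```text
top 1 3
top 2 0
top 3 99 [0.5636 0.0409 0.0832] ang 46.8 sd mm [ 3.1 11.3]
side 1 178 [0.4595 0.0671 0.0755] ang 153.1 sd mm [ 3.2 12. ]
side 2 187 [0.5369 0.1413 0.075 ] ang 6.3 sd mm [ 2.7 12. ]
side 3 176 [0.5619 0.0364 0.0755] ang 45.3 sd mm [ 3.2 12. ]
clock 12.7667 pos [0.5358 0.1447 0.1495] jaw 39.74 q [  9.6  -2.  110.4  -0.   71.6 -30.2] tilt [ 1.e-04 -1.e-04 -1.e+00]
shift mm [87.5 -0.7  1.7] turn cw deg -56.9 rad -0.992 F [ 0.21 -0.04  0.38] T [ 0.029 -0.12   0.018] open 0.0394
```

View pics/s3.png

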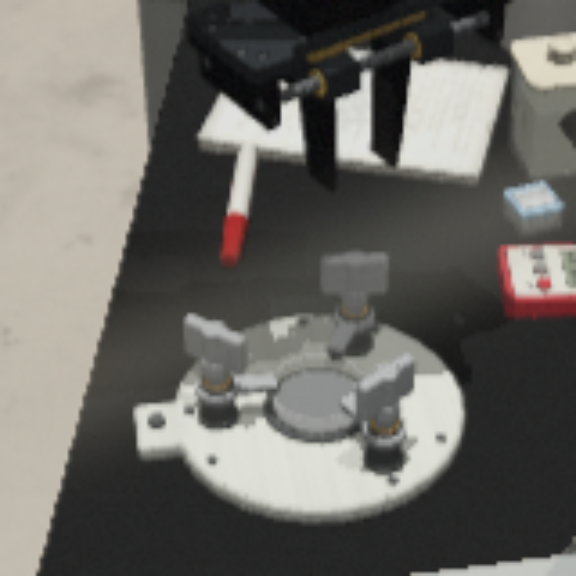

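View pics/t3.png

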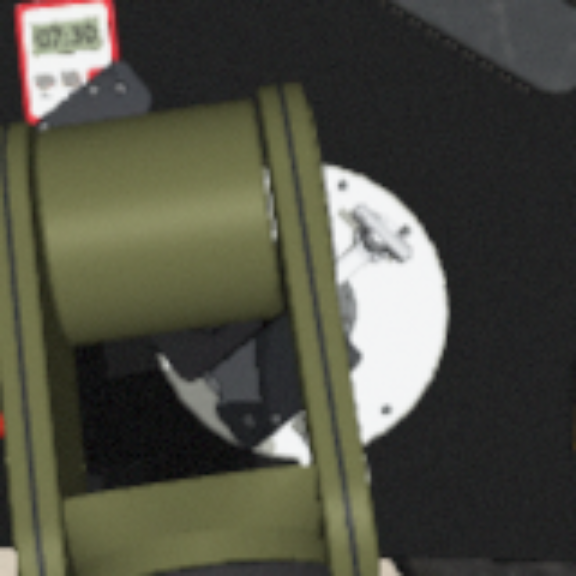

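Side view: wing 1 now reads about 153°, against 151.6° expected from the gripper, so it did not slip. Wings 2 and 3 haven't moved. Next is wing 2.

Request:
{"op": "carry_out", "data": {"linear": [[5, -0.7, 1.7], [5, 0, 0], [5, 0, 0], [5, 0, 0], [5, 0, 0]], "yaw": [-0.11, -0.11, -0.11, -0.11, -0.11], "fingers": [40, 40, 40, 40, 40]}}

```text
clock: 13.18
ee_pos: [0.5376, 0.1453, 0.1243]
eef_rot: [-69.3, 90.0, 2.1]
wrist_force: [-0.3, -0.4, -0.4]
opening: 0.04
```

Request:
{"op": "carry_out", "data": {"linear": [[5, 0, 0], [5, 0, 0], [5, 0, 0], [5, 0, 0], [0, 0, 0]], "yaw": [-0.11, -0.11, -0.11, -0.11, 0], "fingers": [40, 40, 40, 40, 40]}}

```text
clock: 13.6
ee_pos: [0.5368, 0.1452, 0.1034]
eef_rot: [94.8, 89.9, -168.8]
wrist_force: [-0.8, -0.5, -0.1]
opening: 0.0399
```

```bash
python3 -c "
from h import *
goal(.5376,.1453,.061,96.6)"
```

```text
clock 13.6 pos [0.5368 0.1452 0.1034] jaw 96.41 q [  9.6   0.9 112.3  -0.   67.  -86.8] tilt [-1.9e-03 -4.0e-04 -1.0e+00]
shift mm [42.4 -0.9  0. ] turn cw deg -0.2 rad -0.003 F [-0.77 -0.48 -0.13] T [ 0.056 -0.111  0.018] open 0.0399
```

Request:
{"op": "carry_out", "data": {"linear": [[15, -0.9, 0], [15, 0, 0], [11, 0, 0], [0, 0, 0], [0, 0, 0]], "yaw": [0, 0, 0, 0, 0], "fingers": [40, 40, 40, 20, 6]}}

```text
clock: 14.02
ee_pos: [0.5379, 0.1454, 0.063]
eef_rot: [92.9, 89.9, -170.7]
wrist_force: [0.3, 0.6, 0.4]
opening: 0.0312
```

```bash
python3 r.py
```

```text
14.02 jaw 96.36 Tz -0.001 F [0.3 0.6 0.4] T [ 0.14 -0.15 -0.  ] pos [0.5379 0.1454 0.063 ] open 0.0312 q6 -86.8 t6 0.019
```

Request:
{"op": "carry_out", "data": {"linear": [[0, 0, 0], [0, 0, 0], [0, 0, 0], [0, 0, 0], [0, 0, 0]], "yaw": [0, 0, 0, 0, 0], "fingers": [6, 6, 6, 6, 6]}}

```text
clock: 14.43
ee_pos: [0.539, 0.1457, 0.0645]
eef_rot: [-76.8, 89.9, 19.7]
wrist_force: [-0.2, 1.6, 1.1]
opening: 0.009
```

```bash
python3 r.py
```

```text
14.43 jaw 96.47 Tz 0.012 F [-0.2  1.6  1.1] T [ 0.24 -0.19  0.01] pos [0.539  0.1457 0.0645] open 0.0090 q6 -86.9 t6 -0.004
```

Request:
{"op": "carry_out", "data": {"linear": [[0, 0, 0], [0, 0, 0], [5, 0, 0], [0, 0, 0], [0, 0, 0]], "yaw": [0, 0, 0, 0, 0], "fingers": [20, 20, 20, 20, 6]}}

```text
clock: 14.85
ee_pos: [0.5377, 0.1455, 0.0577]
eef_rot: [80.7, 89.9, 177.2]
wrist_force: [-0.4, 3.3, -2.0]
opening: 0.017
```

```bash
python3 r.py
```

```text
14.85 jaw 96.48 Tz 0.017 F [-0.4  3.3 -2. ] T [0.65 0.01 0.02] pos [0.5377 0.1455 0.0577] open 0.0170 q6 -86.9 t6 0.005
```

Request:
{"op": "carry_out", "data": {"linear": [[0, 0, 0], [0, 0, 0], [0, 0, 0], [0, 0, 0]], "yaw": [0, 0, 0, 0], "fingers": [6, 6, 6, 6]}}

```text
clock: 15.18
ee_pos: [0.5376, 0.1456, 0.0578]
eef_rot: [79.7, 89.9, 176.2]
wrist_force: [-0.8, 1.1, -4.3]
opening: 0.0157
```

```bash
python3 r.py
```

```text
15.18 jaw 96.49 Tz -0.040 F [-0.8  1.1 -4.3] T [ 0.37 -0.05 -0.04] pos [0.5376 0.1456 0.0578] open 0.0157 q6 -86.9 t6 -0.001
```

Request:
{"op": "carry_out", "data": {"linear": [[0, 0, 0], [0, 0, 0], [-4, 0, 0], [0, 0, 0], [0, 0, 0]], "yaw": [0, 0, 0, 0, 0], "fingers": [22, 22, 22, 6, 6]}}

```text
clock: 15.6
ee_pos: [0.5393, 0.1455, 0.0637]
eef_rot: [-92.2, 89.9, 4.3]
wrist_force: [0.5, -0.9, -0.2]
opening: 0.0136
```

Request:
{"op": "carry_out", "data": {"linear": [[0, 0, 0], [0, 0, 0], [0, 0, 0], [0, 0, 0]], "yaw": [0, 0, 0, 0], "fingers": [6, 6, 6, 6]}}

```text
clock: 15.93
ee_pos: [0.5389, 0.1457, 0.0633]
eef_rot: [-74.1, 89.9, 22.4]
wrist_force: [-0.3, 0.5, 3.7]
opening: 0.0086
```

```bash
python3 r.py
```

```text
15.93 jaw 96.48 Tz -0.050 F [-0.3  0.5  3.7] T [ 0.36 -0.13 -0.05] pos [0.5389 0.1457 0.0633] open 0.0086 q6 -86.9 t6 -0.012
```

Request:
{"op": "carry_out", "data": {"linear": [[0, 0, 0], [0, 0, 0], [0, 0, 0], [0, 0, 0]], "yaw": [0.035, 0.035, 0.035, 0.035], "fingers": [6, 6, 6, 6]}}

```text
clock: 16.27
ee_pos: [0.5389, 0.1455, 0.0633]
eef_rot: [-94.1, 89.9, -5.8]
wrist_force: [-0.6, 0.1, 4.1]
opening: 0.0088
```

```bash
python3 r.py
```

```text
16.27 jaw 88.38 Tz 0.055 F [-0.6  0.1  4.1] T [ 0.08 -0.19  0.05] pos [0.5389 0.1455 0.0633] open 0.0088 q6 -78.8 t6 -0.335
```

Request:
{"op": "carry_out", "data": {"linear": [[0, 0, 0], [0, 0, 0]], "yaw": [0.025, 0.025], "fingers": [6, 6]}}

```text
clock: 16.43
ee_pos: [0.5389, 0.1454, 0.0632]
eef_rot: [-101.4, 89.9, -15.8]
wrist_force: [0.5, 0.7, 2.9]
opening: 0.0088
```

```bash
python3 r.py
```

```text
16.43 jaw 85.54 Tz -0.024 F [0.5 0.7 2.9] T [ 0.01 -0.09 -0.02] pos [0.5389 0.1454 0.0632] open 0.0088 q6 -75.9 t6 -0.230
```

Request:
{"op": "carry_out", "data": {"linear": [[0, 0, 0], [0, 0, 0]], "yaw": [0.025, 0.025], "fingers": [6, 6]}}

```text
clock: 16.6
ee_pos: [0.5389, 0.1453, 0.0633]
eef_rot: [-104.9, 89.9, -22.2]
wrist_force: [-0.4, -0.3, 3.4]
opening: 0.0089
```

```bash
python3 r.py
```

```text
16.60 jaw 82.68 Tz 0.034 F [-0.4 -0.3  3.4] T [ 0.03 -0.05  0.03] pos [0.5389 0.1453 0.0633] open 0.0089 q6 -73.1 t6 -0.236
```

Request:
{"op": "carry_out", "data": {"linear": [[0, 0, 0], [0, 0, 0]], "yaw": [0.025, 0.025], "fingers": [6, 6]}}

```text
clock: 16.77
ee_pos: [0.5389, 0.1452, 0.0632]
eef_rot: [-113.8, 89.9, -34.0]
wrist_force: [-0.1, -1.3, 4.6]
opening: 0.0089
```

```bash
python3 r.py
```

```text
16.77 jaw 79.81 Tz -0.005 F [-0.1 -1.3  4.6] T [-0.1  -0.06 -0.  ] pos [0.5389 0.1452 0.0632] open 0.0089 q6 -70.2 t6 -0.235
```

Request:
{"op": "carry_out", "data": {"linear": [[0, 0, 0], [0, 0, 0]], "yaw": [0.025, 0.025], "fingers": [6, 6]}}

```text
clock: 16.93
ee_pos: [0.5389, 0.1451, 0.0633]
eef_rot: [-118.3, 89.9, -41.4]
wrist_force: [-0.5, -1.1, 3.7]
opening: 0.0089
```

```bash
python3 r.py
```

```text
16.93 jaw 76.96 Tz -0.027 F [-0.5 -1.1  3.7] T [-0.11 -0.09 -0.03] pos [0.5389 0.1451 0.0633] open 0.0089 q6 -67.3 t6 -0.234
```

Request:
{"op": "carry_out", "data": {"linear": [[0, 0, 0], [0, 0, 0]], "yaw": [0.025, 0.025], "fingers": [6, 6]}}

```text
clock: 17.1
ee_pos: [0.5389, 0.145, 0.0632]
eef_rot: [-122.8, 89.9, -48.7]
wrist_force: [-0.9, -1.1, 4.4]
opening: 0.009
```

```bash
python3 r.py
```

```text
17.10 jaw 74.09 Tz 0.053 F [-0.9 -1.1  4.4] T [-0.11 -0.07  0.05] pos [0.5389 0.145  0.0632] open 0.0090 q6 -64.5 t6 -0.234
```

Request:
{"op": "carry_out", "data": {"linear": [[0, 0, 0], [0, 0, 0]], "yaw": [0.025, 0.025], "fingers": [6, 6]}}

```text
clock: 17.27
ee_pos: [0.5388, 0.1449, 0.0632]
eef_rot: [-126.9, 89.9, -55.7]
wrist_force: [-0.2, -1.7, 4.3]
opening: 0.0087
```

```bash
python3 r.py
```

```text
17.27 jaw 71.23 Tz 0.014 F [-0.2 -1.7  4.3] T [-0.22 -0.07  0.01] pos [0.5388 0.1449 0.0632] open 0.0087 q6 -61.6 t6 -0.233
```

Request:
{"op": "carry_out", "data": {"linear": [[0, 0, 0], [0, 0, 0]], "yaw": [0.025, 0.025], "fingers": [6, 6]}}

```text
clock: 17.43
ee_pos: [0.5388, 0.1449, 0.0632]
eef_rot: [-133.4, 89.9, -65.0]
wrist_force: [0.2, -1.5, 4.7]
opening: 0.0089
```

```bash
python3 r.py
```

```text
17.43 jaw 68.36 Tz 0.020 F [ 0.2 -1.5  4.7] T [-0.29  0.02  0.02] pos [0.5388 0.1449 0.0632] open 0.0089 q6 -58.7 t6 -0.232
```

Request:
{"op": "carry_out", "data": {"linear": [[0, 0, 0], [0, 0, 0]], "yaw": [0.025, 0.025], "fingers": [6, 6]}}

```text
clock: 17.6
ee_pos: [0.5388, 0.1448, 0.0632]
eef_rot: [-134.6, 89.9, -69.1]
wrist_force: [-1.0, -2.4, 4.7]
opening: 0.0089
```

```bash
python3 r.py
```

```text
17.60 jaw 65.52 Tz 0.247 F [-1.  -2.4  4.7] T [-0.34 -0.05  0.25] pos [0.5388 0.1448 0.0632] open 0.0089 q6 -55.9 t6 -0.016
```

Request:
{"op": "carry_out", "data": {"linear": [[0, 0, 0], [0, 0, 0]], "yaw": [0.025, 0.025], "fingers": [6, 6]}}

```text
clock: 17.77
ee_pos: [0.5387, 0.1447, 0.0632]
eef_rot: [-135.6, 89.9, -72.9]
wrist_force: [-0.5, -3.4, 4.9]
opening: 0.0088
```

```bash
python3 r.py
```

```text
17.77 jaw 62.68 Tz 0.177 F [-0.5 -3.4  4.9] T [-0.4   0.03  0.18] pos [0.5387 0.1447 0.0632] open 0.0088 q6 -53.0 t6 -0.036
```

Request:
{"op": "carry_out", "data": {"linear": [[0, 0, 0], [0, 0, 0]], "yaw": [0.025, 0.025], "fingers": [6, 6]}}

```text
clock: 17.93
ee_pos: [0.5387, 0.1446, 0.0632]
eef_rot: [-138.6, 89.9, -78.8]
wrist_force: [-1.1, -2.6, 5.5]
opening: 0.0091
```

```bash
python3 r.py
```

```text
17.93 jaw 59.81 Tz 0.225 F [-1.1 -2.6  5.5] T [-0.42  0.04  0.23] pos [0.5387 0.1446 0.0632] open 0.0091 q6 -50.2 t6 -0.035
```

Request:
{"op": "carry_out", "data": {"linear": [[0, 0, 0], [0, 0, 0]], "yaw": [0.025, 0.025], "fingers": [6, 6]}}

```text
clock: 18.1
ee_pos: [0.5387, 0.1445, 0.0632]
eef_rot: [-139.1, 89.9, -82.2]
wrist_force: [-1.3, -3.1, 5.7]
opening: 0.0089
```

```bash
python3 r.py
```

```text
18.10 jaw 56.95 Tz 0.215 F [-1.3 -3.1  5.7] T [-0.52  0.12  0.21] pos [0.5387 0.1445 0.0632] open 0.0089 q6 -47.3 t6 -0.035
```

Request:
{"op": "carry_out", "data": {"linear": [[0, 0, 0], [0, 0, 0]], "yaw": [0.025, 0.025], "fingers": [6, 6]}}

```text
clock: 18.27
ee_pos: [0.5386, 0.1445, 0.0632]
eef_rot: [-140.8, 89.9, -86.7]
wrist_force: [-1.2, -2.8, 5.9]
opening: 0.0086
```

```bash
python3 r.py
```

```text
18.27 jaw 54.08 Tz 0.167 F [-1.2 -2.8  5.9] T [-0.58  0.12  0.17] pos [0.5386 0.1445 0.0632] open 0.0086 q6 -44.4 t6 -0.034
```

Request:
{"op": "carry_out", "data": {"linear": [[0, 0, 0], [0, 0, 0]], "yaw": [0.025, 0.025], "fingers": [6, 6]}}

```text
clock: 18.43
ee_pos: [0.5385, 0.1444, 0.0632]
eef_rot: [-141.0, 89.9, -89.8]
wrist_force: [-1.8, -2.6, 5.3]
opening: 0.0092
```

```bash
python3 r.py
```

```text
18.43 jaw 51.22 Tz 0.210 F [-1.8 -2.6  5.3] T [-0.57  0.16  0.21] pos [0.5385 0.1444 0.0632] open 0.0092 q6 -41.6 t6 -0.034
```

Request:
{"op": "carry_out", "data": {"linear": [[0, 0, 0], [0, 0, 0]], "yaw": [0.025, 0.025], "fingers": [6, 6]}}

```text
clock: 18.6
ee_pos: [0.5385, 0.1443, 0.0632]
eef_rot: [-141.7, 89.8, -93.4]
wrist_force: [-2.5, -2.9, 6.9]
opening: 0.0087
```

```bash
python3 r.py
```

```text
18.60 jaw 48.36 Tz 0.216 F [-2.5 -2.9  6.9] T [-0.65  0.2   0.22] pos [0.5385 0.1443 0.0632] open 0.0087 q6 -38.7 t6 -0.033
```

Request:
{"op": "carry_out", "data": {"linear": [[-0.5, 0, 0], [0, 0, 0], [0, 0, 0], [0, 0, 0], [0, 0, 0]], "yaw": [0.05, 0.05, 0.05, 0.05, 0.05], "fingers": [6, 6, 6, 6, 6]}}

```text
clock: 19.02
ee_pos: [0.5381, 0.144, 0.0632]
eef_rot: [-142.0, 89.8, -108.1]
wrist_force: [-1.8, -4.0, 4.4]
opening: 0.0088
```

Request:
{"op": "carry_out", "data": {"linear": [[0, 0, 0], [0, 0, 0], [0, 0, 0], [0, 0, 0], [0, 0, 0]], "yaw": [0.05, 0.05, 0.05, 0.05, 0.05], "fingers": [6, 6, 6, 6, 6]}}

```text
clock: 19.43
ee_pos: [0.5377, 0.1438, 0.0632]
eef_rot: [-139.3, 89.7, -119.6]
wrist_force: [-2.1, -5.2, 6.5]
opening: 0.0089
```

```bash
python3 r.py
```

```text
19.43 jaw 19.65 Tz 0.249 F [-2.1 -5.2  6.5] T [-0.96  0.47  0.25] pos [0.5377 0.1438 0.0632] open 0.0089 q6 -10.0 t6 -0.272
```

Request:
{"op": "carry_out", "data": {"linear": [[0, 0, 0], [0, 0, 0], [0, 0, 0], [0, 0, 0], [0, 0, 0]], "yaw": [0.05, 0.05, 0.05, 0.05, 0.05], "fingers": [6, 6, 6, 6, 6]}}

```text
clock: 19.85
ee_pos: [0.5373, 0.1437, 0.0632]
eef_rot: [-134.3, 89.7, -129.0]
wrist_force: [-4.3, -5.9, 6.7]
opening: 0.0087
```

Request:
{"op": "carry_out", "data": {"linear": [[0, 0, 0], [0, 0, 0], [0, 0, 0], [0, 0, 0], [0, 0, 0]], "yaw": [0.05, 0.05, 0.05, 0.05, 0.05], "fingers": [6, 6, 6, 6, 6]}}

```text
clock: 20.27
ee_pos: [0.5368, 0.1437, 0.0632]
eef_rot: [-128.2, 89.6, -137.2]
wrist_force: [-7.0, -5.7, 8.5]
opening: 0.0088
```

```bash
python3 r.py
```

```text
20.27 jaw -9.00 Tz 0.161 F [-7.  -5.7  8.5] T [-1.06  1.09  0.16] pos [0.5368 0.1437 0.0632] open 0.0088 q6 18.7 t6 -0.271
```

Request:
{"op": "carry_out", "data": {"linear": [[-0.6, 0, 0], [0, 0, 0], [0, 0, 0], [0, 0, 0], [0, 0, 0]], "yaw": [0.05, 0.05, 0.05, 0.05, 0.05], "fingers": [6, 6, 6, 6, 6]}}

```text
clock: 20.68
ee_pos: [0.5363, 0.1439, 0.0632]
eef_rot: [-121.4, 89.6, -144.7]
wrist_force: [-5.8, -4.4, 6.8]
opening: 0.0088
```

```bash
python3 r.py
```

```text
20.68 jaw -23.32 Tz 0.229 F [-5.8 -4.4  6.8] T [-0.9   1.08  0.23] pos [0.5363 0.1439 0.0632] open 0.0088 q6 33.0 t6 -0.274
```

Request:
{"op": "carry_out", "data": {"linear": [[0, 0, 0]], "yaw": [0], "fingers": [6]}}

```text
clock: 20.77
ee_pos: [0.5363, 0.1439, 0.0632]
eef_rot: [-121.7, 89.6, -145.0]
wrist_force: [-5.6, -5.1, 6.1]
opening: 0.0088
```

```bash
python3 r.py
```

```text
20.77 jaw -23.29 Tz 0.181 F [-5.6 -5.1  6.1] T [-0.95  1.07  0.18] pos [0.5363 0.1439 0.0632] open 0.0088 q6 32.9 t6 0.424
```

Request:
{"op": "carry_out", "data": {"linear": [[0, 0, 0], [0, 0, 0], [0, 0, 0], [0, 0, 0], [0, 0, 0]], "yaw": [0, 0, 0, 0, 0], "fingers": [40, 40, 40, 40, 40]}}

```text
clock: 21.18
ee_pos: [0.5384, 0.1455, 0.0635]
eef_rot: [-161.9, 90.0, 174.9]
wrist_force: [-0.5, -0.4, 0.7]
opening: 0.0366
```

Request:
{"op": "carry_out", "data": {"linear": [[-20, 0, 0], [-35, 0, 0], [-35, 0, 0], [0, 0, 0], [0, 0, 0]], "yaw": [0, 0, 0, -0.12, -0.12], "fingers": [40, 40, 40, 40, 40]}}

```text
clock: 21.6
ee_pos: [0.5406, 0.1459, 0.1575]
eef_rot: [18.6, 89.6, 9.5]
wrist_force: [-1.1, -0.5, -1.1]
opening: 0.0397
```

```bash
python3 wing.py 4 123;  python3 -c "
from h import *
goal(.562,.0415,.15,136.6)"
```

```text
top 1 2
top 2 0
top 3 100 [0.5636 0.0408 0.0828] ang 46.9 sd mm [ 3.1 11.3]
side 1 178 [0.4594 0.0671 0.0752] ang 153.1 sd mm [ 3.1 12.1]
side 2 126 [0.5371 0.1396 0.0764] ang 65.4 sd mm [ 3.3 12.4]
side 3 175 [0.5618 0.0361 0.0758] ang 45.7 sd mm [ 3. 12.]
clock 21.7 pos [0.5387 0.1456 0.1544] jaw -9.52 q [  9.6  -1.9 109.8  -0.   72.   19.1] tilt [ 1.3e-03  2.0e-04 -1.0e+00]
shift mm [  4.4 -98.8  40.2] turn cw deg -146.1 rad -2.55 F [ 0.23 -0.03  0.12] T [-0.02  -0.065 -0.042] open 0.0399
```

View pics/s4.png

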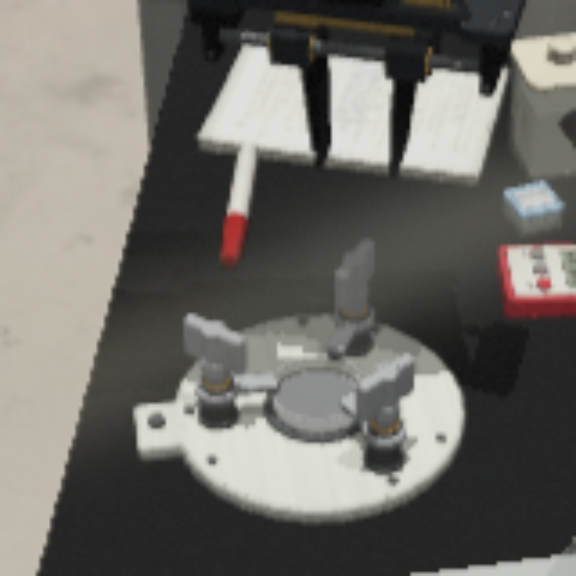

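Wing 2 now reads 65° by the side camera, against 66.7° expected, and wing 1 is unchanged. On to wing 3. I'll rotate low, because the microscope eyepieces start at about x 0.65 above z 0.3.

Request:
{"op": "carry_out", "data": {"linear": [[0, -19.8, 8], [0, -19.8, 8], [0, -19.8, 8], [0, -19.8, 8], [0, -19.8, 8]], "yaw": [0, 0, 0, 0, 0], "fingers": [40, 40, 40, 40, 40]}}

```text
clock: 22.12
ee_pos: [0.5611, 0.0404, 0.1527]
eef_rot: [-172.5, 89.9, 177.8]
wrist_force: [-0.8, -0.1, 0.3]
opening: 0.0396
```

Request:
{"op": "carry_out", "data": {"linear": [[15, 0, 0], [15, 0, 0], [13, 0, 0], [0, 0, 0], [0, 0, 0]], "yaw": [0, 0, -0.115, -0.115, -0.115], "fingers": [40, 40, 40, 40, 40]}}

```text
clock: 22.53
ee_pos: [0.5599, 0.0412, 0.1082]
eef_rot: [168.2, 89.8, 178.5]
wrist_force: [-0.1, -0.4, 0.1]
opening: 0.04
```

Request:
{"op": "carry_out", "data": {"linear": [[0, 0, 0], [0, 0, 0], [0, 0, 0], [0, 0, 0], [0, 0, 0]], "yaw": [-0.115, -0.115, -0.115, -0.115, -0.115], "fingers": [40, 40, 40, 40, 40]}}

```text
clock: 22.95
ee_pos: [0.5609, 0.0413, 0.1097]
eef_rot: [135.8, 89.9, 179.1]
wrist_force: [-0.0, -0.5, -0.9]
opening: 0.04
```

Request:
{"op": "carry_out", "data": {"linear": [[0, 0, 0], [0, 0, 0], [0, 0, 0], [0, 0, 0], [0, 0, 0]], "yaw": [-0.115, -0.115, -0.115, -0.115, -0.115], "fingers": [40, 40, 40, 40, 40]}}

```text
clock: 23.37
ee_pos: [0.5609, 0.0413, 0.1097]
eef_rot: [101.2, 89.9, 177.5]
wrist_force: [0.1, 1.3, 0.3]
opening: 0.0396
```

Request:
{"op": "carry_out", "data": {"linear": [[0, 0, 0], [0, 0, 0], [0, 0, 0], [0, 0, 0], [0, 0, 0]], "yaw": [-0.115, -0.115, -0.115, -0.115, -0.115], "fingers": [40, 40, 40, 40, 40]}}

```text
clock: 23.78
ee_pos: [0.5609, 0.0413, 0.1097]
eef_rot: [68.1, 89.9, 177.3]
wrist_force: [0.1, -0.4, -0.3]
opening: 0.0399
```

```bash
python3 -c "
from h import *
goal(.562,.0415,.0605,136.6)"
```

```text
clock 23.7833 pos [0.5609 0.0413 0.1097] jaw 109.22 q [  -1.3    1.3  111.2    0.    67.6 -110.5] tilt [-1.5e-03  1.0e-04 -1.0e+00]
shift mm [49.2 -1.1 -0.2] turn cw deg -27.4 rad -0.478 F [ 0.09 -0.42 -0.29] T [ 0.148 -0.069  0.007] open 0.0399
```

Request:
{"op": "carry_out", "data": {"linear": [[0, -1, 0], [0, 0, 0], [0, 0, 0], [0, 0, 0], [15, 0, 0]], "yaw": [-0.12, -0.12, -0.12, -0.12, 0], "fingers": [40, 40, 40, 40, 40]}}

```text
clock: 24.2
ee_pos: [0.5644, 0.0416, 0.0979]
eef_rot: [-138.3, 89.7, -1.7]
wrist_force: [1.2, 0.3, 1.0]
opening: 0.0404
```

Request:
{"op": "carry_out", "data": {"linear": [[15, 0, 0], [15, 0, 0], [2, 0, 0], [0, 0, 0], [0, 0, 0]], "yaw": [0, 0, 0, 0, 0], "fingers": [40, 40, 40, 40, 40]}}

```text
clock: 24.62
ee_pos: [0.5624, 0.0416, 0.0638]
eef_rot: [36.7, 90.0, 173.2]
wrist_force: [0.5, -0.5, 0.2]
opening: 0.0401
```

```bash
python3 -c "
from h import *
goal(.562,.0415,.0605,136.6)"
```

```text
clock 24.6167 pos [0.5624 0.0416 0.0638] jaw 136.52 q [  -1.2    4.5  112.7    0.    62.8 -137.7] tilt [-2.e-04  0.e+00 -1.e+00]
shift mm [3.3 0.4 0.3] turn cw deg -0.1 rad -0.001 F [ 0.46 -0.51  0.24] T [ 0.203 -0.083 -0.016] open 0.0401
```

Request:
{"op": "carry_out", "data": {"linear": [[1, 0, 0], [0, 0, 0], [0, 0, 0], [0, 0, 0], [0, 0, 0]], "yaw": [0, 0, 0, 0, 0], "fingers": [25, 6, 6, 6, 6]}}

```text
clock: 25.03
ee_pos: [0.5626, 0.0416, 0.0631]
eef_rot: [-137.8, 90.0, -1.3]
wrist_force: [0.0, -0.7, -0.3]
opening: 0.0122
```

Request:
{"op": "carry_out", "data": {"linear": [[0, 0, 0], [0, 0, 0], [0, 0, 0]], "yaw": [0, 0, 0], "fingers": [6, 6, 6]}}

```text
clock: 25.28
ee_pos: [0.5625, 0.0416, 0.063]
eef_rot: [-114.4, 90.0, 22.2]
wrist_force: [-1.2, 0.6, 2.0]
opening: 0.0091
```

```bash
python3 r.py
```

```text
25.28 jaw 136.59 Tz -0.014 F [-1.2  0.6  2. ] T [ 0.22 -0.01 -0.01] pos [0.5625 0.0416 0.063 ] open 0.0091 q6 -137.8 t6 -0.009
```

Wing 3 is held at 9.1 mm with small forces. Turning now.

Request:
{"op": "carry_out", "data": {"linear": [[0, 0, 0], [0, 0, 0], [0, 0, 0], [0, 0, 0]], "yaw": [0.035, 0.035, 0.035, 0.035], "fingers": [6, 6, 6, 6]}}

```text
clock: 25.62
ee_pos: [0.5626, 0.0416, 0.063]
eef_rot: [-133.5, 90.0, -5.0]
wrist_force: [-0.3, 0.3, 2.6]
opening: 0.0089
```

```bash
python3 r.py
```

```text
25.62 jaw 128.48 Tz 0.035 F [-0.3  0.3  2.6] T [ 0.2  -0.03  0.04] pos [0.5626 0.0416 0.063 ] open 0.0089 q6 -129.7 t6 -0.335
```

Request:
{"op": "carry_out", "data": {"linear": [[0, 0, 0], [0, 0, 0]], "yaw": [0.025, 0.025], "fingers": [6, 6]}}

```text
clock: 25.78
ee_pos: [0.5626, 0.0416, 0.063]
eef_rot: [-131.1, 90.0, -5.4]
wrist_force: [-0.3, 0.2, 1.6]
opening: 0.0089
```

```bash
python3 r.py
```

```text
25.78 jaw 125.64 Tz 0.012 F [-0.3  0.2  1.6] T [ 0.13 -0.03  0.01] pos [0.5626 0.0416 0.063 ] open 0.0089 q6 -126.9 t6 -0.231
```

Request:
{"op": "carry_out", "data": {"linear": [[0, 0, 0], [0, 0, 0]], "yaw": [0.025, 0.025], "fingers": [6, 6]}}

```text
clock: 25.95
ee_pos: [0.5626, 0.0415, 0.063]
eef_rot: [-137.3, 90.0, -14.5]
wrist_force: [-0.8, 0.3, 1.2]
opening: 0.0087
```

```bash
python3 r.py
```

```text
25.95 jaw 122.78 Tz 0.029 F [-0.8  0.3  1.2] T [ 0.14 -0.07  0.03] pos [0.5626 0.0415 0.063 ] open 0.0087 q6 -124.0 t6 -0.237
```

Request:
{"op": "carry_out", "data": {"linear": [[0, 0, 0], [0, 0, 0]], "yaw": [0.025, 0.025], "fingers": [6, 6]}}

```text
clock: 26.12
ee_pos: [0.5626, 0.0415, 0.0629]
eef_rot: [-141.3, 90.0, -21.4]
wrist_force: [-1.1, -0.1, 1.1]
opening: 0.0085
```

```bash
python3 r.py
```

```text
26.12 jaw 119.91 Tz 0.036 F [-1.1 -0.1  1.1] T [ 0.16 -0.12  0.04] pos [0.5626 0.0415 0.0629] open 0.0085 q6 -121.1 t6 -0.236
```

Request:
{"op": "carry_out", "data": {"linear": [[0, 0, 0], [0, 0, 0]], "yaw": [0.025, 0.025], "fingers": [6, 6]}}

```text
clock: 26.28
ee_pos: [0.5627, 0.0415, 0.063]
eef_rot: [-140.7, 90.0, -23.6]
wrist_force: [-0.1, -1.5, 1.6]
opening: 0.0089
```

```bash
python3 r.py
```

```text
26.28 jaw 117.05 Tz 0.021 F [-0.1 -1.5  1.6] T [ 0.06 -0.08  0.02] pos [0.5627 0.0415 0.063 ] open 0.0089 q6 -118.3 t6 -0.236
```

Request:
{"op": "carry_out", "data": {"linear": [[0, 0, 0], [0, 0, 0]], "yaw": [0.025, 0.025], "fingers": [6, 6]}}

```text
clock: 26.45
ee_pos: [0.5627, 0.0414, 0.063]
eef_rot: [-137.5, 90.0, -23.4]
wrist_force: [-0.3, -0.0, 1.4]
opening: 0.0087
```

```bash
python3 r.py
```

```text
26.45 jaw 114.18 Tz -0.023 F [-0.3 -0.   1.4] T [ 0.05 -0.05 -0.02] pos [0.5627 0.0414 0.063 ] open 0.0087 q6 -115.4 t6 -0.236
```

Request:
{"op": "carry_out", "data": {"linear": [[0, 0, 0], [0, 0, 0]], "yaw": [0.025, 0.025], "fingers": [6, 6]}}

```text
clock: 26.62
ee_pos: [0.5627, 0.0414, 0.063]
eef_rot: [-141.2, 90.0, -29.9]
wrist_force: [0.5, -0.7, 0.7]
opening: 0.0086
```

```bash
python3 r.py
```

```text
26.62 jaw 111.32 Tz 0.014 F [ 0.5 -0.7  0.7] T [ 0.11 -0.07  0.01] pos [0.5627 0.0414 0.063 ] open 0.0086 q6 -112.5 t6 -0.236
```

Request:
{"op": "carry_out", "data": {"linear": [[0, 0, 0], [0, 0, 0]], "yaw": [0.025, 0.025], "fingers": [6, 6]}}

```text
clock: 26.78
ee_pos: [0.5627, 0.0414, 0.063]
eef_rot: [-137.0, 90.0, -28.5]
wrist_force: [0.0, -0.9, 1.5]
opening: 0.0088
```

```bash
python3 r.py
```

```text
26.78 jaw 108.45 Tz 0.016 F [ 0.  -0.9  1.5] T [-0.03 -0.1   0.02] pos [0.5627 0.0414 0.063 ] open 0.0088 q6 -109.7 t6 -0.236
```

Request:
{"op": "carry_out", "data": {"linear": [[0, 0, 0], [0, 0, 0]], "yaw": [0.025, 0.025], "fingers": [6, 6]}}

```text
clock: 26.95
ee_pos: [0.5627, 0.0414, 0.063]
eef_rot: [-137.6, 90.0, -32.0]
wrist_force: [-0.4, 0.1, 1.2]
opening: 0.0087
```

```bash
python3 r.py
```

```text
26.95 jaw 105.59 Tz 0.032 F [-0.4  0.1  1.2] T [ 0.04 -0.08  0.03] pos [0.5627 0.0414 0.063 ] open 0.0087 q6 -106.8 t6 -0.236
```

Request:
{"op": "carry_out", "data": {"linear": [[0, 0, 0], [0, 0, 0]], "yaw": [0.025, 0.025], "fingers": [6, 6]}}

```text
clock: 27.12
ee_pos: [0.5627, 0.0413, 0.063]
eef_rot: [-139.7, 90.0, -37.0]
wrist_force: [0.1, -0.7, 1.2]
opening: 0.0088
```

```bash
python3 r.py
```

```text
27.12 jaw 102.72 Tz -0.017 F [ 0.1 -0.7  1.2] T [-0.02 -0.16 -0.02] pos [0.5627 0.0413 0.063 ] open 0.0088 q6 -103.9 t6 -0.236
```

Request:
{"op": "carry_out", "data": {"linear": [[0, 0, 0], [0, 0, 0]], "yaw": [0.025, 0.025], "fingers": [6, 6]}}

```text
clock: 27.28
ee_pos: [0.5627, 0.0413, 0.063]
eef_rot: [-139.0, 89.9, -39.2]
wrist_force: [0.8, -0.2, 1.5]
opening: 0.0086
```

```bash
python3 r.py
```

```text
27.28 jaw 99.86 Tz -0.007 F [ 0.8 -0.2  1.5] T [-0.   -0.07 -0.01] pos [0.5627 0.0413 0.063 ] open 0.0086 q6 -101.1 t6 -0.236
```

Request:
{"op": "carry_out", "data": {"linear": [[0, 0, 0], [0, 0, 0]], "yaw": [0.025, 0.025], "fingers": [6, 6]}}

```text
clock: 27.45
ee_pos: [0.5627, 0.0413, 0.063]
eef_rot: [-136.4, 89.9, -39.4]
wrist_force: [0.5, -0.7, 0.7]
opening: 0.009
```

```bash
python3 r.py
```

```text
27.45 jaw 97.00 Tz 0.015 F [ 0.5 -0.7  0.7] T [-0.   -0.15  0.02] pos [0.5627 0.0413 0.063 ] open 0.0090 q6 -98.2 t6 -0.236
```

Request:
{"op": "carry_out", "data": {"linear": [[0, 0, 0], [0, 0, 0]], "yaw": [0.025, 0.025], "fingers": [6, 6]}}

```text
clock: 27.62
ee_pos: [0.5627, 0.0412, 0.063]
eef_rot: [-139.2, 89.9, -45.0]
wrist_force: [0.4, -0.7, 1.4]
opening: 0.0087
```

```bash
python3 r.py
```

```text
27.62 jaw 94.13 Tz 0.008 F [ 0.4 -0.7  1.4] T [-0.08 -0.12  0.01] pos [0.5627 0.0412 0.063 ] open 0.0087 q6 -95.4 t6 -0.236
```

Request:
{"op": "carry_out", "data": {"linear": [[0, 0, 0], [0, 0, 0]], "yaw": [0.025, 0.025], "fingers": [6, 6]}}

```text
clock: 27.78
ee_pos: [0.5627, 0.0412, 0.063]
eef_rot: [-137.5, 89.9, -46.2]
wrist_force: [0.5, -1.2, 1.4]
opening: 0.0087
```

```bash
python3 r.py
```

```text
27.78 jaw 91.26 Tz -0.004 F [ 0.5 -1.2  1.4] T [-0.07 -0.12 -0.  ] pos [0.5627 0.0412 0.063 ] open 0.0087 q6 -92.5 t6 -0.236
```

Request:
{"op": "carry_out", "data": {"linear": [[0, 0, 0], [0, 0, 0]], "yaw": [0.025, 0.025], "fingers": [6, 6]}}

```text
clock: 27.95
ee_pos: [0.5627, 0.0412, 0.063]
eef_rot: [-137.1, 89.9, -48.7]
wrist_force: [0.2, -1.2, 1.2]
opening: 0.0092
```

```bash
python3 r.py
```

```text
27.95 jaw 88.40 Tz 0.019 F [ 0.2 -1.2  1.2] T [-0.11 -0.08  0.02] pos [0.5627 0.0412 0.063 ] open 0.0092 q6 -89.6 t6 -0.236
```

Request:
{"op": "carry_out", "data": {"linear": [[0, 0, 0], [0, 0, 0]], "yaw": [0.025, 0.025], "fingers": [6, 6]}}

```text
clock: 28.12
ee_pos: [0.5627, 0.0411, 0.063]
eef_rot: [-133.3, 89.9, -47.8]
wrist_force: [-0.5, -0.5, 1.5]
opening: 0.0085
```

```bash
python3 r.py
```

```text
28.12 jaw 85.54 Tz -0.022 F [-0.5 -0.5  1.5] T [-0.04 -0.11 -0.02] pos [0.5627 0.0411 0.063 ] open 0.0085 q6 -86.8 t6 -0.236
```

Request:
{"op": "carry_out", "data": {"linear": [[0, 0, 0], [0, 0, 0]], "yaw": [0.025, 0.025], "fingers": [6, 6]}}

```text
clock: 28.28
ee_pos: [0.5627, 0.0411, 0.063]
eef_rot: [-132.1, 89.9, -49.5]
wrist_force: [-0.5, -1.2, 1.9]
opening: 0.0089
```

```bash
python3 r.py
```

```text
28.28 jaw 82.67 Tz -0.005 F [-0.5 -1.2  1.9] T [-0.19 -0.13 -0.  ] pos [0.5627 0.0411 0.063 ] open 0.0089 q6 -83.9 t6 -0.236
```

Request:
{"op": "carry_out", "data": {"linear": [[0, 0, 0], [0, 0, 0]], "yaw": [0.025, 0.025], "fingers": [6, 6]}}

```text
clock: 28.45
ee_pos: [0.5627, 0.0411, 0.063]
eef_rot: [-134.4, 89.9, -54.5]
wrist_force: [-0.7, -1.2, 1.7]
opening: 0.0092
```

```bash
python3 r.py
```

```text
28.45 jaw 79.81 Tz 0.042 F [-0.7 -1.2  1.7] T [-0.16 -0.14  0.04] pos [0.5627 0.0411 0.063 ] open 0.0092 q6 -81.0 t6 -0.236
```

Request:
{"op": "carry_out", "data": {"linear": [[0, 0, 0], [0, 0, 0]], "yaw": [0.025, 0.025], "fingers": [6, 6]}}

```text
clock: 28.62
ee_pos: [0.5627, 0.0411, 0.063]
eef_rot: [-136.0, 89.9, -59.1]
wrist_force: [0.1, -1.0, 2.0]
opening: 0.0088
```

```bash
python3 r.py
```

```text
28.62 jaw 76.98 Tz 0.246 F [ 0.1 -1.   2. ] T [-0.2  -0.13  0.25] pos [0.5627 0.0411 0.063 ] open 0.0088 q6 -78.2 t6 -0.033
```

Request:
{"op": "carry_out", "data": {"linear": [[0, 0, 0], [0, 0, 0]], "yaw": [0.025, 0.025], "fingers": [6, 6]}}

```text
clock: 28.78
ee_pos: [0.5627, 0.041, 0.063]
eef_rot: [-136.3, 89.9, -62.1]
wrist_force: [-1.2, -2.3, 1.3]
opening: 0.0091
```

```bash
python3 r.py
```

```text
28.78 jaw 74.12 Tz 0.135 F [-1.2 -2.3  1.3] T [-0.19 -0.16  0.14] pos [0.5627 0.041  0.063 ] open 0.0091 q6 -75.3 t6 -0.040
```

Request:
{"op": "carry_out", "data": {"linear": [[0, 0, 0], [0, 0, 0], [0, 0, 0], [0, 0, 0], [0, 0, 0]], "yaw": [0.05, 0.05, 0.05, 0.05, 0.05], "fingers": [6, 6, 6, 6, 6]}}

```text
clock: 29.2
ee_pos: [0.5627, 0.0409, 0.063]
eef_rot: [-129.2, 89.9, -69.5]
wrist_force: [-0.5, -2.1, 1.6]
opening: 0.0089
```

Request:
{"op": "carry_out", "data": {"linear": [[0, 0, 0], [0, 0, 0], [0, 0, 0], [0, 0, 0], [0, 0, 0]], "yaw": [0.05, 0.05, 0.05, 0.05, 0.05], "fingers": [6, 6, 6, 6, 6]}}

```text
clock: 29.62
ee_pos: [0.5626, 0.0408, 0.063]
eef_rot: [-126.0, 89.9, -80.6]
wrist_force: [-0.2, -2.2, 2.1]
opening: 0.0089
```

Request:
{"op": "carry_out", "data": {"linear": [[0, 0, 0], [0, 0, 0], [0, 0, 0], [0, 0, 0], [0, 0, 0]], "yaw": [0.05, 0.05, 0.05, 0.05, 0.05], "fingers": [6, 6, 6, 6, 6]}}

```text
clock: 30.03
ee_pos: [0.5625, 0.0407, 0.063]
eef_rot: [-122.4, 89.9, -91.3]
wrist_force: [-1.0, -3.3, 2.8]
opening: 0.0089
```

```bash
python3 r.py
```

```text
30.03 jaw 31.09 Tz 0.226 F [-1.  -3.3  2.8] T [-0.47  0.03  0.23] pos [0.5625 0.0407 0.063 ] open 0.0089 q6 -32.3 t6 -0.281
```

Request:
{"op": "carry_out", "data": {"linear": [[0, 0, 0], [0, 0, 0], [0, 0, 0], [0, 0, 0], [0, 0, 0]], "yaw": [0.05, 0.05, 0.05, 0.05, 0.05], "fingers": [6, 6, 6, 6, 6]}}

```text
clock: 30.45
ee_pos: [0.5623, 0.0407, 0.0629]
eef_rot: [-119.9, 89.9, -103.1]
wrist_force: [-1.6, -2.8, 2.1]
opening: 0.0088
```

Request:
{"op": "carry_out", "data": {"linear": [[0, 0, 0], [0, 0, 0], [0, 0, 0], [0, 0, 0], [0, 0, 0]], "yaw": [0.05, 0.05, 0.05, 0.05, 0.05], "fingers": [6, 6, 6, 6, 6]}}

```text
clock: 30.87
ee_pos: [0.5622, 0.0406, 0.063]
eef_rot: [-112.6, 89.9, -110.2]
wrist_force: [-1.9, -2.9, 3.0]
opening: 0.0087
```

```bash
python3 r.py
```

```text
30.87 jaw 2.44 Tz 0.205 F [-1.9 -2.9  3. ] T [-0.51  0.25  0.21] pos [0.5622 0.0406 0.063 ] open 0.0087 q6 -3.6 t6 -0.281
```

Remaining turn is 13.9°, or 0.243 rad.

Request:
{"op": "carry_out", "data": {"linear": [[0, 0, 0], [0, 0, 0], [0, 0, 0], [0, 0, 0], [0, 0, 0]], "yaw": [0.05, 0.05, 0.05, 0.05, 0.043], "fingers": [6, 6, 6, 6, 6]}}

```text
clock: 31.28
ee_pos: [0.562, 0.0406, 0.0629]
eef_rot: [-108.0, 89.9, -119.4]
wrist_force: [-2.4, -2.5, 2.7]
opening: 0.009
```

Request:
{"op": "carry_out", "data": {"linear": [[0, 0, 0]], "yaw": [0], "fingers": [6]}}

```text
clock: 31.37
ee_pos: [0.5621, 0.0407, 0.0629]
eef_rot: [-109.4, 89.9, -120.8]
wrist_force: [-2.8, -3.8, 3.7]
opening: 0.0089
```

```bash
python3 r.py
```

```text
31.37 jaw -11.40 Tz 0.094 F [-2.8 -3.8  3.7] T [-0.72  0.44  0.09] pos [0.5621 0.0407 0.0629] open 0.0089 q6 10.2 t6 0.413
```

Request:
{"op": "carry_out", "data": {"linear": [[0, 0, 0], [0, 0, 0], [0, 0, 0], [0, 0, 0], [0, 0, 0]], "yaw": [0, 0, 0, 0, 0], "fingers": [40, 40, 40, 40, 40]}}

```text
clock: 31.78
ee_pos: [0.5624, 0.0418, 0.0625]
eef_rot: [117.2, 90.0, 105.8]
wrist_force: [0.1, 0.4, 0.4]
opening: 0.0365
```

Request:
{"op": "carry_out", "data": {"linear": [[-20, 0, 0], [-35, 0, 0], [-20, 0, 0], [0, 0, 0], [0, 0, 0]], "yaw": [0, 0, 0, 0, 0], "fingers": [40, 40, 40, 40, 40]}}

```text
clock: 32.2
ee_pos: [0.5635, 0.0417, 0.1393]
eef_rot: [12.5, 89.8, 1.2]
wrist_force: [-0.1, -0.9, 0.6]
opening: 0.0399
```

```bash
python3 r.py; python3 wing.py 5 123; python3 -c "
from h import *
goal(.36,.04,.2,0)"
```

```text
32.20 jaw -11.39 Tz -0.002 F [-0.1 -0.9  0.6] T [-0.03 -0.07 -0.  ] pos [0.5635 0.0417 0.1393] open 0.0399 q6 10.2 t6 0.002
top 1 12
top 2 99 [0.5382 0.1444 0.083 ] ang 66.9 sd mm [ 3.  11.2]
top 3 0
side 1 178 [0.4595 0.0671 0.0755] ang 152.4 sd mm [ 3.2 12.3]
side 2 56 [0.5417 0.1465 0.0753] ang 67.2 sd mm [ 2.9 11.1]
side 3 118 [0.5622 0.0339 0.0777] ang 78.3 sd mm [ 3.3 11.5]
clock 32.3 pos [0.5615 0.0417 0.1363] jaw -11.39 q [ -1.2  -0.2 110.    0.   70.4  10.2] tilt [-2.1e-03  1.0e-04 -1.0e+00]
shift mm [ -63.3  -41.4 -197.4] turn cw deg -11.4 rad -0.199 F [-0.68 -0.28 -0.68] T [ 0.009 -0.077  0.025] open 0.0399
```

Request:
{"op": "carry_out", "data": {"linear": [[-30, 0, 0], [-30, 0, 0], [0, -20, -30], [0, -30, -25], [0, -35, -15]], "yaw": [0, 0, 0, 0, 0], "fingers": [40, 40, 40, 40, 40]}}

```text
clock: 32.72
ee_pos: [0.4746, -0.0272, 0.1958]
eef_rot: [176.0, 89.8, 164.8]
wrist_force: [0.7, -0.9, -0.3]
opening: 0.0399
```

Request:
{"op": "carry_out", "data": {"linear": [[0, -36, -15], [0, -36, -15], [0, -36, -15], [0, -36, -15], [0, 0, 0]], "yaw": [0, 0, 0, 0, 0], "fingers": [40, 40, 40, 40, 40]}}

```text
clock: 33.13
ee_pos: [0.3859, -0.1611, 0.1955]
eef_rot: [-160.0, 89.8, -171.9]
wrist_force: [-0.1, 0.4, 0.9]
opening: 0.0396
```

```bash
python3 r.py; python3 wing.py 6 123
```

```text
33.13 jaw -11.82 Tz -0.017 F [-0.1  0.4  0.9] T [ 0.04 -0.09 -0.02] pos [ 0.3859 -0.1611  0.1955] open 0.0396 q6 -18.1 t6 -0.552
top 1 102 [0.4611 0.0707 0.0834] ang 151.7 sd mm [ 3.2 11.1]
top 2 99 [0.5382 0.1444 0.0829] ang 67.0 sd mm [ 3.  11.2]
top 3 102 [0.5634 0.0403 0.0827] ang 78.8 sd mm [ 3.1 11.1]
side 1 178 [0.4596 0.0672 0.0754] ang 153.1 sd mm [ 3.1 12.1]
side 2 127 [0.537  0.1397 0.076 ] ang 65.3 sd mm [ 3.1 12.2]
side 3 119 [0.5621 0.0333 0.0776] ang 77.7 sd mm [ 3.4 11.5]
```

View pics/t6.png

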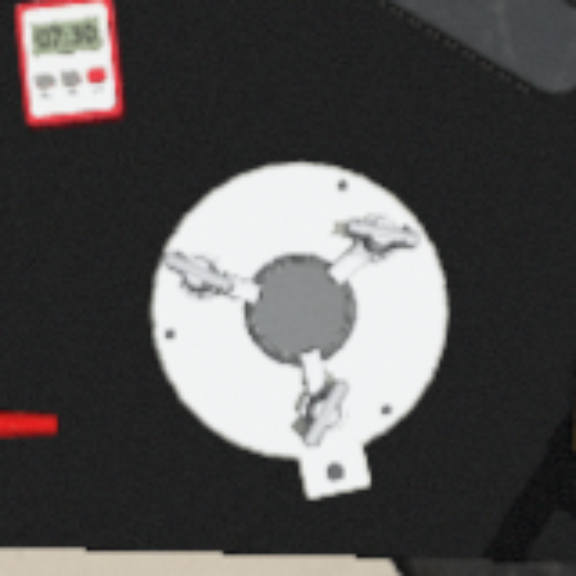

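View pics/s6.png

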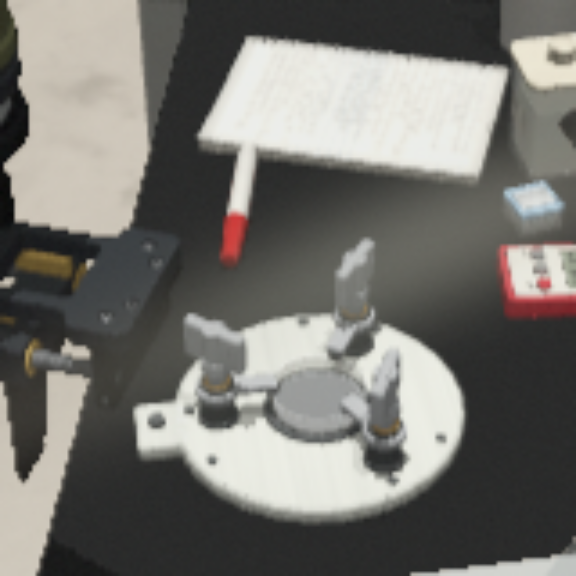

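The top view puts the wings at 151.7°, 67.0° and 78.8°; the gripper poses at release give 151.6°, 66.7° and 78.6°. The arm is clear of everything, and the marker, timer and cover glasses are where they were. I'll let it settle and hand in.

Request:
{"op": "carry_out", "data": {"linear": [[0, 0, 0], [0, 0, 0], [0, 0, 0]], "yaw": [0, 0, 0], "fingers": [40, 40, 40]}}

```text
clock: 33.48
ee_pos: [0.3902, -0.1561, 0.1971]
eef_rot: [150.6, 89.9, 139.4]
wrist_force: [0.1, 0.3, 0.5]
opening: 0.0401
```

```bash
python3 -c "
from rig import manip; print(manip.sign_off())"
```

```text
the job is handed in; nothing more can be done
None
```

I tightened all three wing screws in order (1 beside the lug, then 2, then 3) with a 20 N grip, and handed the job in at about 33.5 s. Each went clockwise through its dead play to the bite, then 90° more. I then let go and moved the arm clear.

| Screw | Bite felt after about | Bite located to | Final wing angle, gripper | Final wing angle, top camera |
|---|---|---|---|---|
| 1 | 35° | ±2° | 151.6° | 151.7° |
| 2 | 30° | ±1.4° | 66.7° | 67.0° |
| 3 | 58° | ±1.4° | 78.6° | 78.8° |

- **Slip:** the gripper and top-camera angles agree within 0.3°, so no wing slipped in the grip. The side camera reads 1–1.5° off, as it did before I touched anything.
- **Quarter turn:** each 90° is only as exact as the bite location in the table.
- **Extra force on screw 1:** my first grip was slightly low and touched the hub. It showed about 14 N upward, then about 22 N the other way while I corrected it. While turning, forces stayed under about 10 N.
- **Screw 2 regrip:** I regripped it twice before turning, to get the height right.
- **Bystanders:** the marker, timer and cover glasses look unmoved in the last pictures. I planned to stay clear of the jar, dropper and tray, but did not check them again at the end.

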